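Fit the right cross tube in the brush rest and lock its cam

ROBOT

A 6-joint arm with a two-finger parallel gripper is mounted at the origin on the work surface. World frame = base frame: x ahead of the robot, y to its left, z up, the work surface at z = 0. Lengths are in m, angles in rad, forces in N, time in s.
With the tool pointing down it reaches from about 0.3 to 0.95 m from the base axis. Payload 3.1 kg.
Tool frame: the origin (TCP) lies on the centre line of the jaws, within the pads' length; the fingertips stand 14 mm ahead of it and the grasp point (between the pads) lies 5 mm behind it; z points along the fingers, y is the direction in which the jaws open and shut (so a half turn about z gives the same grasp; the last joint's range is limited). The gripper opens to 85 mm and grips with 20 to 120 N. Pads are 22 mm wide; open, the fingers measure 114 mm over their backs; the gripper's body (76 mm by 85 mm) begins 54 mm behind the grasp point. The pads swing forward as they close: fully open they stand 13 mm farther back than shut.
Start: joints at [-1.346, 0.308, 1.634, -0, 1.2, -0.07], TCP at [0.182, -0.598, 0.245] pointing down, gripper open.
Joint ranges: [-3.06, 3.06], [-0.79, 1.96], [0.05, 2.63], [-1.19, 4.34], [0.05, 2.64], [-2.94, 2.94]. Speed limits (rad/s): [2.79, 2.79, 3.14, 3.14, 3.14, 3.14].

INTERFACE

Orientations are given as a unit quaternion [w, x, y, z].
In Python, from rig import bot gives the robot as it stands.
- The arm moves only by the shell command python3 -m handwheel 'ROWS' [FORCE]. ROWS is text: rows parted by semicolons, each of 7 numbers parted by spaces: the shift along the tool's x, y, z as a fraction of full scale, then the turn, a rotation vector about the tool's x, y, z as a fraction of full scale, then the opening, from 0 (shut) to 1 (fully open). A call has 1 to 8 rows; each row is the pose to reach, as a shift and turn from the pose measured when the call began, along the tool's axes at that moment, turning the shorter way round; what a row does not reach only later rows make up. Full scale, the value 1, is 100 mm for a shift and 180 degrees for a turn. A row lasts 1/8 s, in which the tool goes at most 62.5 mm and 10.7 degrees, less where a joint would pass 70% of its speed; a pose out of reach is approached as far as the arm can. A call with a number of a shift or a turn outside -1 to 1 is refused whole. A call with a gripper value outside its range is refused whole. The fingers move at their own pace and stop on an object; FORCE is the grip in N (left out, the last holds). Time passes only in rows, so rows that repeat a pose let the fingers close. It gives the time, the measured TCP pose, the force and the opening at its end, in the units of the state.
- bot.get_state(): the state, without advancing time (a new reading comes with each control period).
- bot.capture(name): name is "scene" or "top"; returns the picture (480x640x3 uint8, red, green, blue); there is no depth.
- bot.camera_params(name): a dict with "fx", "fy", "cx", "cy" (pixels), "rvec" (rotation vector, rad) and "tvec" (3), from world to camera coordinates, as OpenCV has them. Camera axes: x right, y down, z forward; pixel columns grow to the right and rows downward; lengths in m; the calibration is good to about 2 mm. A picture is of the moment at which its call begins. camera_params takes no time and is no camera call.
- bot.close_job(): hands the job in, once; it reports no verdict.
Trained networks look in the newest picture that a camera, given by its name, has taken for a name from the list of things; names that differ only in an ending like _2 or _b are one class to them, and where a whole thing is asked for, a point or a joint stands for the part that bears it (a point fixed in the world has none). Each returns a list of dicts, best first, with "conf" (0 to 1); they miss things now and then, are a little off and sometimes report something else, mostly with a low value. They report only what shows in the picture. A call takes as long as a camera call.
- bot.boxes_of(camera, name): "at" ([x, y, z] in m, in the coordinates of the camera as it stood for that picture, good to about 4 mm: the middle of the surface that is visible of it).
The state is a dict: "clock": time; "qpos": joint angles; "qvel": joint speeds; "effort": joint torques, N m; "tool_pos": TCP position; "tool_rot": TCP orientation; "ft_force": force on the tool from outside, world axes, zero at the start; "ft_torque": the same for the moment, N m; "width": opening from 0.0 (shut) to 1.0 (fully open).
Only numpy, scipy, OpenCV 4.12 (cv2) and the standard library are available. Lean on these libraries where they do the work, as an engineer would, in place of code of your own. Each camera call takes 0.05 s, during which the arm holds its last target.

TASK

The sloping brush rest under the light bar has lost its cross tube. Of the four square tubes on the shelf, pick the one length that the rest's closed clamp will grip end to end, lay it in the two saddles between the cheeks and let go, then turn the cam's bar half a turn clockwise to its stop so that it draws the sliding cheek tight against the tube. Leave the other tubes and everything else where they are.

Things in the scene. Friction and masses are not known exactly. Their poses are not given: they have to be found in the camera images.
- cradle (a point): centre of a clamped tube in the sloping brush rest (fixed; place and heading vary), 25 mm above its white deck. Axes: y along the seated tube (level), x up the slope (30 degrees, rising away from the robot), z straight out of the deck, leaning to the robot. With the cam open lay the tube in about 4 mm towards +y, midway between the cheeks. A tool tilted along z clears the light bar; an upright one hits it
- deck_mid (a point): middle of the white deck's upper face (130 mm along x, 270 mm along y; axes as cradle). Two steel saddles, 16 mm long in y, centred 51 mm either side of the cradle point, carry the tube's underside 10 mm above the deck; their lips are 38 mm apart in x and 24 mm above the deck. Between the saddles the deck is free
- fixed_cheek (a point): middle of the inner face of the end-stop steel cheek (62 mm in x, 10 mm thick, top 44 mm above the deck), 60 mm from the cradle point on its -y side; this point is 25 mm above the deck. It is stiffly sprung and gives 1 to 2 mm as the clamp tightens
- cheek: sliding steel cheek, same size as the end-stop one; origin on its inner face at deck level, axes as cradle. Its y from the cradle point is +69 mm with the cam at 0, +58.5 mm when fully drawn in; a 120 mm tube is then gripped with about 10 N (shorter ones stay loose, a 135 mm one does not go in). Driven by the cam only; it pushes the tube along to the end stop
- light_bar (a point): middle of the level light bar over the rest, parallel to the seated tube: 364 mm long, 22 mm wide, 14 mm high; 52 mm beyond the cradle point (level distance) and 183 mm above it. Arms 170 mm either side of its middle join it to posts 90 mm further back, which carry a hook rail with a hanging rake and comb at its ends
- cam_grip (a point): grip point of the cam lock, on its axis, 40 mm above the deck: an aluminium disc (54 mm across, 14 mm thick, dark hook at its edge) with an upright bar on it, 46 mm long, 12 mm wide, top 54 mm above the deck. It stands 130 mm from the cradle point on the -y side. z: out of the deck; x along the bar, y across it, turning with the cam
- cam (a joint): angle of the cam, rad: 0 open, grows when turned clockwise seen from above the deck, stop at 3.14 (closed, half a turn). Needs about 0.15 N m (a little more at the end, as the cheek tightens) and stays where it is left; the cheek moves in evenly with it
- tube_90_c (a point): centre (half-way up) of the 90 mm tube: a straight square tube of plain brushed aluminium, 90 x 30 x 30 mm, dark closed ends, about 0.1 kg, lying on the shelf; its length runs along its own x axis, own z is up. The four tubes differ only in length (90, 105, 120, 135 mm)
- tube_105_c (a point): centre (half-way up) of the 105 mm tube: a straight square tube of plain brushed aluminium, 105 x 30 x 30 mm, dark closed ends, about 0.1 kg, lying on the shelf; its length runs along its own x axis, own z is up. The four tubes differ only in length (90, 105, 120, 135 mm)
- tube_120_c (a point): centre (half-way up) of the 120 mm tube: a straight square tube of plain brushed aluminium, 120 x 30 x 30 mm, dark closed ends, about 0.1 kg, lying on the shelf; its length runs along its own x axis, own z is up. The four tubes differ only in length (90, 105, 120, 135 mm)
- tube_135_c (a point): centre (half-way up) of the 135 mm tube: a straight square tube of plain brushed aluminium, 135 x 30 x 30 mm, dark closed ends, about 0.1 kg, lying on the shelf; its length runs along its own x axis, own z is up. The four tubes differ only in length (90, 105, 120, 135 mm)
- dish: bystander, loose: small white porcelain bowl, 80 mm across, 28 mm high; origin at the centre of its underside
- brush: bystander, loose: flat orange silicone brush, 170 x 50 mm, about 30 mm high, long along its x axis; origin at the centre of its underside
- pot: bystander, loose: lidded clear round pot, 80 mm across, 99 mm high, on the turntable; origin at the centre of its underside
- lotion: bystander, loose: amber bottle, 52 mm across, 130 mm high, on the turntable; origin at the centre of its underside
- case: bystander, loose: dark wooden box, 150 x 60 x 28 mm, long along its x axis; origin at the centre of its underside
- jar: bystander, loose: white lidded jar, 70 mm across, 70 mm high; origin at the centre of its underside
- turntable: round marble turntable, fixed, 230 mm across, 20 mm high, with the pot and bottle on it; origin at the centre of its underside
- tube_120: the 120 mm tube itself; origin under its centre, on its underside

How it is judged:
By the outcome, as a careful person would: the job done as asked, in the order asked, and still so for the second after the job is handed in, with the robot touching nothing.
It also fails if it takes over 72 s, if anything falls off the work surface, if the arm or the gripper's body presses on something with over 40 N, if the wrist force passes 120 N, or if a joint passes its speed limit or range.

## Working session

There is one attempt and no reset: what is moved stays moved. The work goes in short steps, Python scripts to look and compute and a shell command to move; the robot and the scene stay as the last step left them, time stands still between calls to the robot, and variables do not carry over. Pictures are saved under pics/ and viewed, and the job is handed in when it is done.

```bash
ls; mkdir -p pics
python3 - <<'E'
from rig import bot
import cv2, numpy as np
print(bot.get_state())
for n in ("scene","top"):
    im=bot.capture(n); cv2.imwrite(f"pics/{n}0.png",im[:,:,::-1]); print(n,bot.camera_params(n))
E
```

```text
pics
{'clock': 0.0, 'qpos': array([-1.34568062e+00,  3.08974878e-01,  1.63524744e+00, -7.67208331e-06,
        1.19968490e+00, -6.96907263e-02]), 'qvel': array([ 0.00092096,  0.00028476,  0.00050459, -0.00147567,  0.00039492,
        0.00153408]), 'effort': array([-1.97370546e-04, -4.15258670e+01, -2.76665175e+01, -1.44562523e-04,
        1.03085639e-02,  1.00857605e-05]), 'tool_pos': array([ 0.18139174, -0.59724752,  0.2440368 ]), 'tool_rot': array([-1.15351146e-03,  9.89154935e-01,  1.46871287e-01, -9.34072473e-05]), 'ft_force': array([-0.26787656, -0.04851746,  0.46107227]), 'ft_torque': array([-0.03192871,  0.01324513, -0.00223379]), 'width': 0.9962216958811667}
scene {'fx': 607.4852739125604, 'fy': 607.4852739125604, 'cx': 311.4637306861132, 'cy': 241.56548581016767, 'rvec': array([ 1.68503114,  1.85745047, -0.74988055]), 'tvec': array([ 0.05212362, -0.26098729,  2.00455825])}
top {'fx': 488.50108048567404, 'fy': 488.50108048567404, 'cx': 320.3671021013793, 'cy': 244.8359852474819, 'rvec': array([ 2.12451865, -2.10453606,  0.18522723]), 'tvec': array([-0.00632984,  0.55209539,  1.34463345])}
```

View pics/scene0.png

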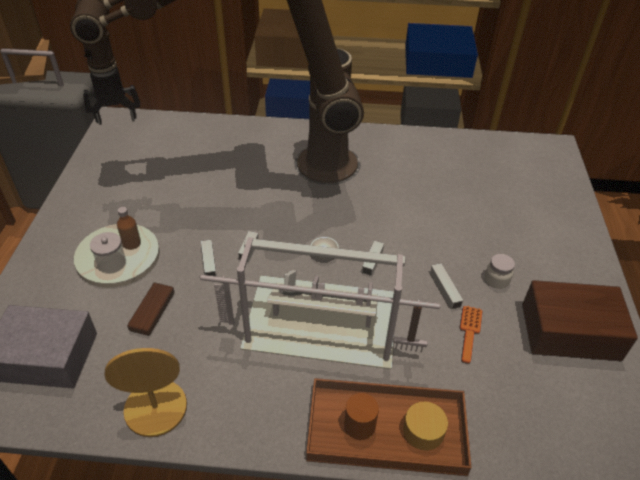

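View pics/top0.png

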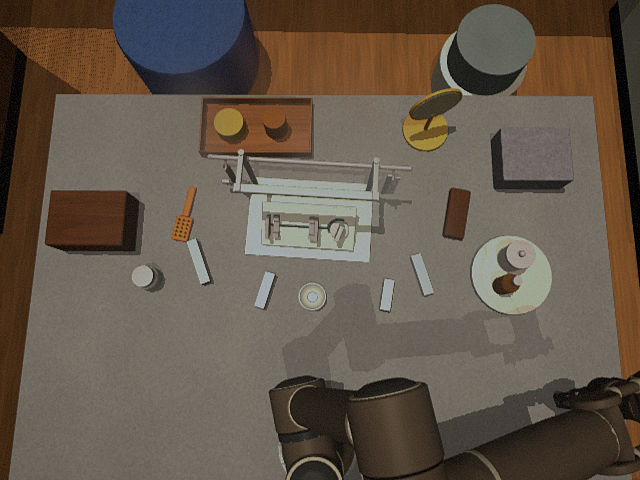

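The scene view faces the robot with the rest mid-picture at about (320,310). In the top view the four tubes are near (200,262), (265,290), (387,295) and (422,274), and the rest is near (310,225). Next: detection.

```bash
cat > h.py <<'E'
import numpy as np, cv2
from scipy.spatial.transform import Rotation as R
from rig import bot
def RT(n):
    p=bot.camera_params(n); return p,R.from_rotvec(p["rvec"]).as_matrix(),np.array(p["tvec"])
def c2w(n,X): p,r,t=RT(n); return r.T@(np.array(X)-t)
def proj(n,X):
    p,r,t=RT(n); c=np.atleast_2d(X)@r.T+t; return np.c_[c[:,0]/c[:,2]*p["fx"]+p["cx"],c[:,1]/c[:,2]*p["fy"]+p["cy"]]
def ray(n,uv):
    p,r,t=RT(n); d=r.T@np.array([(uv[0]-p["cx"])/p["fx"],(uv[1]-p["cy"])/p["fy"],1]); return -r.T@t,d
def onz(n,uv,z): o,d=ray(n,uv); return o+d*(z-o[2])/d[2]
def tri(uvs,uvt):
    o1,d1=ray("scene",uvs);o2,d2=ray("top",uvt)
    A=np.c_[d1,-d2]; s=np.linalg.lstsq(A,o2-o1,rcond=None)[0]
    a=o1+d1*s[0];b=o2+d2*s[1]; return (a+b)/2,np.linalg.norm(a-b)
E
python3 - <<'E'
from h import *
np.set_printoptions(precision=4,suppress=True)
for k in ["cradle","deck_mid","fixed_cheek","cheek","cam_grip","light_bar","tube_90_c","tube_105_c","tube_120_c","tube_135_c","dish"]:
    for c in ("top","scene"):
        for d in bot.boxes_of(c,k)[:3]: 
            w=c2w(c,d["at"]);print(k,c,round(d["conf"],2),w,proj(c,w)[0].round(0))
for n,(x,y,w,h) in {"top":(180,140,260,180),"scene":(180,220,300,150)}.items():
    im=cv2.imread(f"pics/{n}0.png")[y:y+h,x:x+w]; cv2.imwrite(f"pics/{n}0z.png",cv2.resize(im,(w*800//w,h*800//w),interpolation=cv2.INTER_CUBIC))
E
```

```text
cradle top 0.84 [0.6067 0.0358 0.0642] [308. 225.]
cradle scene 0.83 [0.6341 0.0232 0.0725] [318. 298.]
deck_mid top 0.83 [0.6088 0.0365 0.0692] [307. 224.]
deck_mid scene 0.84 [0.6351 0.0235 0.0773] [319. 297.]
fixed_cheek top 0.55 [0.6037 0.0356 0.0608] [308. 227.]
cheek top 0.74 [0.6085 0.1438 0.0662] [270. 224.]
cheek scene 0.28 [0.6365 0.0272 0.0696] [320. 299.]
cam_grip top 0.76 [ 0.5941 -0.0546  0.0689] [339. 229.]
cam_grip scene 0.74 [ 0.5166 -0.5136  0.019 ] [126. 261.]
cam_grip scene 0.68 [ 0.6043 -0.0508  0.0759] [290. 285.]
light_bar top 0.84 [0.6426 0.0318 0.0557] [309. 214.]
light_bar scene 0.85 [0.6838 0.031  0.0072] [319. 330.]
light_bar scene 0.23 [0.6362 0.0265 0.0758] [320. 298.]
tube_90_c top 0.68 [ 0.4144 -0.1883  0.0345] [386. 294.]
tube_90_c top 0.41 [0.4548 0.4867 0.0721] [146. 276.]
tube_90_c scene 0.67 [ 0.4293 -0.192   0.0299] [247. 245.]
tube_105_c top 0.73 [0.4257 0.1555 0.0252] [265. 289.]
tube_105_c top 0.65 [0.6086 0.0364 0.0677] [307. 224.]
tube_105_c scene 0.79 [0.4637 0.1555 0.0296] [372. 263.]
tube_120_c top 0.93 [ 0.4761 -0.2926  0.0303] [422. 273.]
tube_120_c top 0.37 [0.6037 0.0354 0.0665] [308. 226.]
tube_120_c scene 0.77 [ 0.4871 -0.2906  0.0302] [208. 257.]
tube_135_c top 0.97 [0.5072 0.3531 0.0309] [198. 260.]
tube_135_c scene 0.65 [0.5208 0.351  0.0276] [446. 285.]
dish top 0.64 [ 0.4411 -0.5064  0.1094] [508. 283.]
dish top 0.61 [0.4125 0.0237 0.0126] [311. 295.]
dish scene 0.68 [0.387  0.0222 0.0203] [325. 242.]
```

View pics/top0z.png

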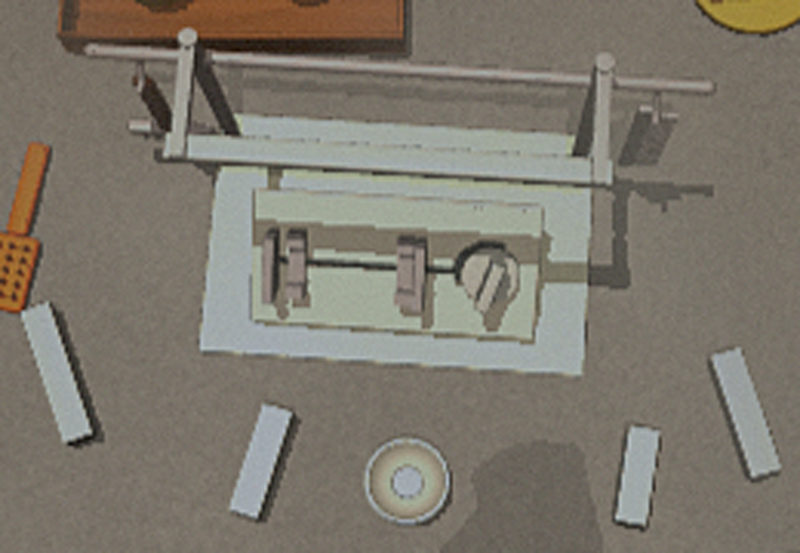

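View pics/scene0z.png

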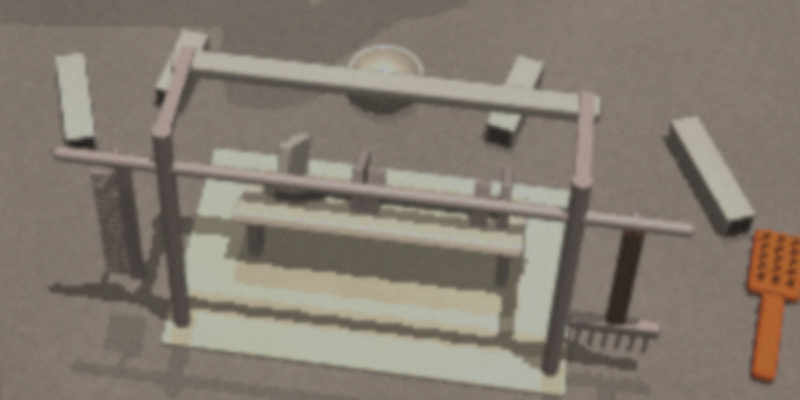

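Run:
```python
from h import *
np.set_printoptions(precision=4,suppress=True)
im=cv2.imread("pics/top0.png"); g=im.min(axis=2).astype(int)
for c in [(200,262),(265,290),(387,295),(422,274)]:
    x,y=c; p=g[y-32:y+32,x-25:x+25]
    th=125
    P=cv2.resize(p.astype(np.uint8),None,fx=8,fy=8,interpolation=cv2.INTER_CUBIC)
    bg=np.median(p); 
    # top-face mask by otsu
    t,_=cv2.threshold(P,0,255,cv2.THRESH_OTSU)
    m=(P>t).astype(np.uint8)
    n,l,s,ce=cv2.connectedComponentsWithStats(m); k=l[256,200]
    cn=cv2.findContours((l==k).astype(np.uint8),cv2.RETR_EXTERNAL,cv2.CHAIN_APPROX_NONE)[0][0]
    b=cv2.boxPoints(cv2.minAreaRect(cn))
    b=(b+0.5)/8-0.5+[x-25,y-32]
    w=np.array([onz("top",q,0.03) for q in b])
    L=[np.linalg.norm(w[i]-w[(i+1)%4])*1000 for i in range(4)]
    i=int(np.argmax(L)); d=w[i]-w[(i+1)%4]
    print(c,"bg",bg,"otsu",t,"px",b.round(1).tolist(),"ctr",w.mean(0),"L",np.round(L,1),"ang",np.degrees(np.arctan2(d[1],d[0]))%180)
im=cv2.imread("pics/top0.png")
x,y,w,h=245,175,125,90
cv2.imwrite("pics/rest_top.png",cv2.resize(im[y:y+h,x:x+w],(800,576),interpolation=cv2.INTER_CUBIC))
im=cv2.imread("pics/scene0.png")
x,y,w,h=230,225,190,140
cv2.imwrite("pics/rest_scene.png",cv2.resize(im[y:y+h,x:x+w],(800,590),interpolation=cv2.INTER_CUBIC))
```

```text
(200, 262) bg 103.0 otsu 127.0 px [[185.5, 240.7], [195.2, 237.5], [209.5, 280.6], [199.8, 283.8]] ctr [0.5075 0.3552 0.03  ] L [ 29.6 135.6  29.1 135.4] ang 21.107321728026147
(265, 290) bg 105.0 otsu 132.0 px [[253.5, 305.2], [264.8, 270.4], [274.5, 273.5], [263.2, 308.3]] ctr [0.4258 0.1592 0.03  ] L [104.2  29.7 104.   29.3] ang 163.8479135543909
(387, 295) bg 104.0 otsu 130.0 px [[379.3, 309.0], [384.1, 277.9], [394.4, 279.5], [389.6, 310.5]] ctr [ 0.4151 -0.1916  0.03  ] L [89.7 29.7 89.6 29.3] ang 170.58475477867486
(422, 274) bg 104.0 otsu 128.0 px [[410.4, 255.2], [420.2, 251.9], [433.7, 291.9], [424.0, 295.2]] ctr [ 0.4754 -0.293   0.03  ] L [ 29.9 120.5  29.5 120.4] ang 17.02387153885315
```

View pics/rest_top.png

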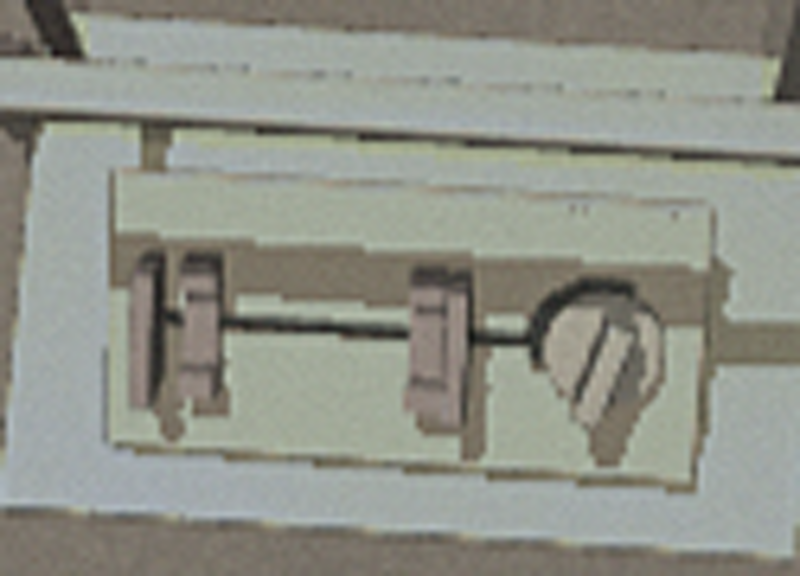

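View pics/rest_scene.png

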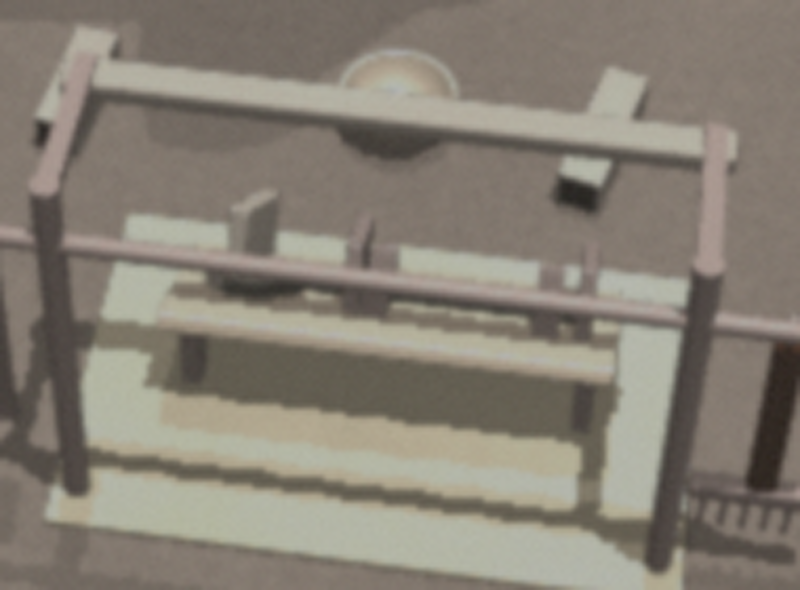

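```bash
cat > fit.py <<'E'
from h import *
from scipy.optimize import least_squares
T=lambda u,v:(245+(u+.5)/6.4-.5,175+(v+.5)/6.4-.5)
T2=lambda u,v:(180+u/3.077,140+v/3.077)
S=lambda u,v:(230+u/4.21,225+v/4.21)
def axes(yaw,sl=np.radians(30)):
    h=np.array([np.cos(yaw),np.sin(yaw),0]);y=np.array([-np.sin(yaw),np.cos(yaw),0])
    x=np.cos(sl)*h+np.array([0,0,np.sin(sl)]); return np.c_[x,y,np.cross(x,y)],h
def model(p):
    C=p[:3];A,h=axes(p[3]);ox,oy=p[4:6]
    L=lambda x,y,z:C+A@np.array([x,y,z])/1000
    D=lambda sx,sy:L(ox+65*sx,oy+135*sy,-25)
    B=lambda s,dx,dz:C+h*(.052+dx/1000)+A[:,1]*s*.182+np.array([0,0,.183+dz/1000])
    return [("top",D(1,1),T(113,172)),("top",D(1,-1),T(712,203)),("top",D(-1,-1),T(697,483)),("top",D(-1,1),T(110,440)),
     ("scene",D(1,-1),S(167,298)),("scene",D(1,1),S(614,358)),
     ("top",B(1,-11,7),T2(165,158)),("top",B(-1,-11,7),T2(612,184)),("top",B(-1,11,7),T2(612,165)),
     ("scene",B(1,11,7),S(738,137)),("scene",B(1,-11,7),S(738,130)),
     ("top",L(0,-130,29),T(604,378)),
     ]
f=lambda p:np.concatenate([np.subtract(proj(c,X)[0],uv) for c,X,uv in model(p)])
if __name__=="__main__":
    np.set_printoptions(precision=4,suppress=True)
    r=least_squares(f,[.6,.03,.09,0,0,-40],x_scale=[.01,.01,.01,.05,10,10],loss="soft_l1")
    print(r.x,"yaw deg",np.degrees(r.x[3]));print(f(r.x).reshape(-1,2)); np.save("rest.npy",r.x)
    C=r.x[:3];A,h=axes(r.x[3])
    for n,fn,(x,y,w,hh),s in [("top","top0",(245,175,125,90),6.4),("scene","scene0",(230,225,190,140),4.21)]:
        im=cv2.imread(f"pics/{fn}.png")[y:y+hh,x:x+w]; im=cv2.resize(im,None,fx=s,fy=s,interpolation=cv2.INTER_CUBIC)
        def box(lo,hi,col):
            c=[C+A@np.array([(lo,hi)[i][0],(lo,hi)[j][1],(lo,hi)[k][2]])/1000 for i in(0,1) for j in (0,1) for k in (0,1)]
            q=((proj(n,np.array(c))-[x,y]+.5)*s-.5).round().astype(int)
            for a in range(8):
                for b in (1,2,4):
                    if a|b!=a: cv2.line(im,tuple(map(int,q[a])),tuple(map(int,q[a|b])),col,1)
        ox,oy=r.x[4:6]
        box((ox-65,oy-135,-25),(ox+65,oy+135,-25),(0,0,255))
        box((-31,-70,-25),(31,-60,19),(255,0,0)); box((-31,69,-25),(31,79,19),(255,0,0))
        box((-19,-59,-15),(19,-43,-1),(0,160,0)); box((-19,43,-15),(19,59,-1),(0,160,0))
        cv2.imwrite(f"pics/fit_{n}.png",im)
E
python3 fit.py
python3 - <<'E'
from h import *
print("cam centres",[(-RT(n)[1].T@RT(n)[2]).round(3) for n in("top","scene")])
E
```

```text
[ 0.593   0.0365  0.0759 -0.058   1.9743 -0.8913] yaw deg -3.320886247148642
[[-0.4862 -0.5521]
 [ 0.8975  0.5554]
 [-0.1797  0.0216]
 [-0.5873  0.744 ]
 [-3.2566  0.6832]
 [ 0.5689  0.2695]
 [-1.736  -0.1491]
 [ 0.1957  0.56  ]
 [ 0.6081 -1.8647]
 [ 0.172   2.5772]
 [ 0.5937 -2.9233]
 [14.2431  1.451 ]]
cam centres [array([ 0.288, -0.024,  1.425]), array([1.591, 0.082, 1.245])]
```

View pics/fit_top.png

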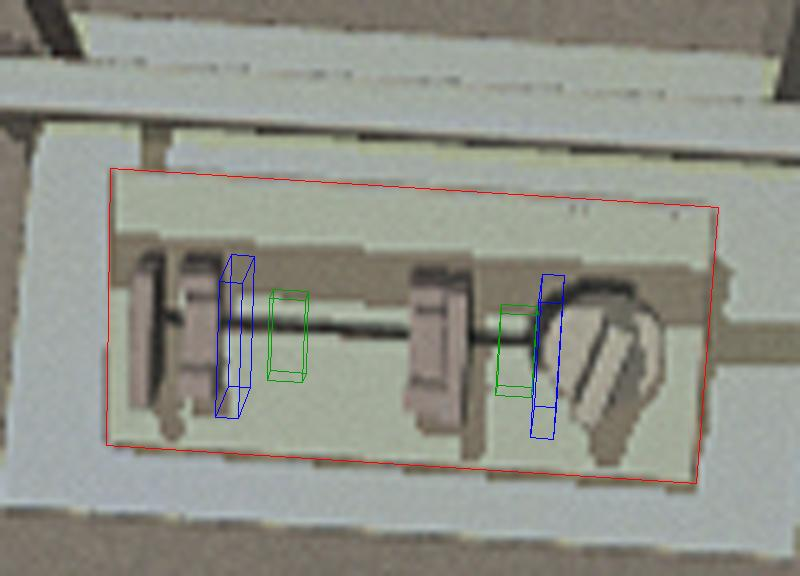

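View pics/fit_scene.png

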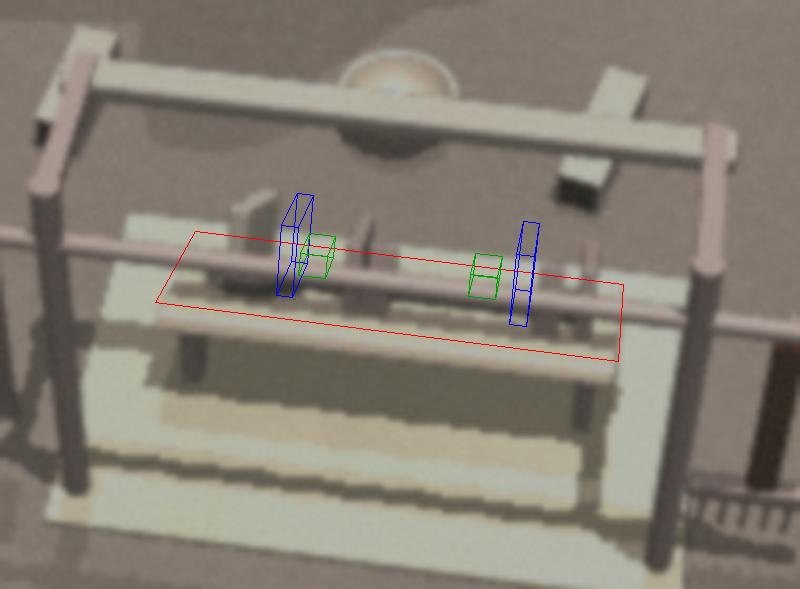

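The deck outline fits, but the light bar is evidently centred on the deck rather than on the cradle point, so I'll free that offset and add the cheek and saddle edges.

```bash
python3 - <<'E'
s=open('fit.py').read()
s=s.replace("ox,oy=p[4:6]\n    L","ox,oy,ob=p[4:7]\n    L").replace("A[:,1]*s*.182","A[:,1]*(s*.182+ob/1000)")
s=s.replace('T(604,378)),\n','T(604,378)),("top",L(-31,-60,19),T(447,428)),("top",L(-31,-70,19),T(467,430)),("top",L(-31,79,19),T(132,403)),("top",L(31,79,19),T(143,256)),("top",L(31,-70,19),T(468,272)),("top",L(19,43,-1),T(222,293)) if 0 else ("top",L(-31,69,19),T(155,405)),\n')
s=s.replace("[.6,.03,.09,0,0,-40],x_scale=[.01,.01,.01,.05,10,10]","[.6,.07,.09,0,0,-40,-40],x_scale=[.01,.01,.01,.05,10,10,10]").replace("ox,oy=r.x[4:6]","ox,oy=r.x[4:6];zz=0")
open('fit.py','w').write(s)
E
python3 fit.py
```

```text
[  0.5973   0.0738   0.0769  -0.0629  -0.1537 -38.2445 -37.8636] yaw deg -3.6032224078489974
[[-0.389  -0.7846]
 [ 0.9537  0.775 ]
 [-0.3155  0.2229]
 [-0.6812  0.4993]
 [-3.2841  0.505 ]
 [ 0.46    0.5151]
 [-1.4653 -1.338 ]
 [ 0.4889  0.0682]
 [ 0.9447 -2.3576]
 [-0.1406  3.1607]
 [ 0.3345 -2.3544]
 [ 0.7285 -0.0054]
 [-0.311  -0.14  ]
 [ 0.1092 -0.2057]
 [-0.2201  0.347 ]
 [-1.5092  2.1743]
 [ 1.1766  3.3298]
 [-0.2888  0.2798]]
```

View pics/fit_top.png

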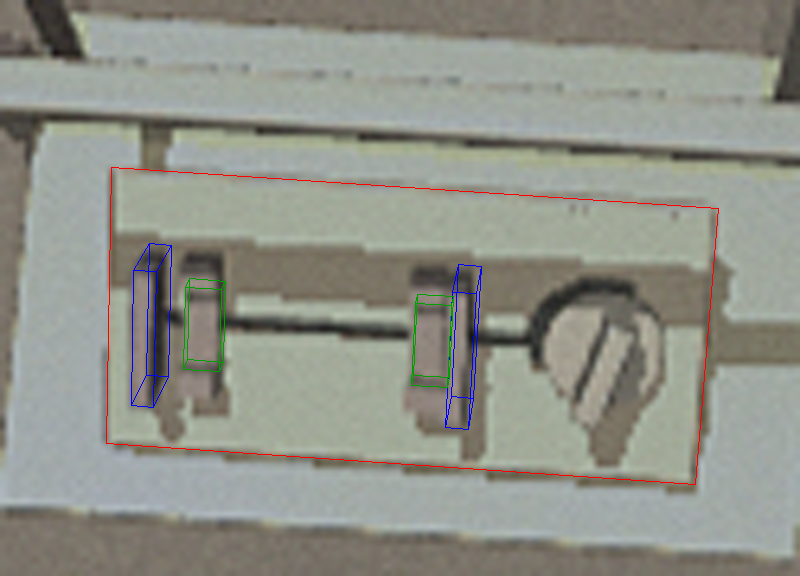

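View pics/fit_scene.png

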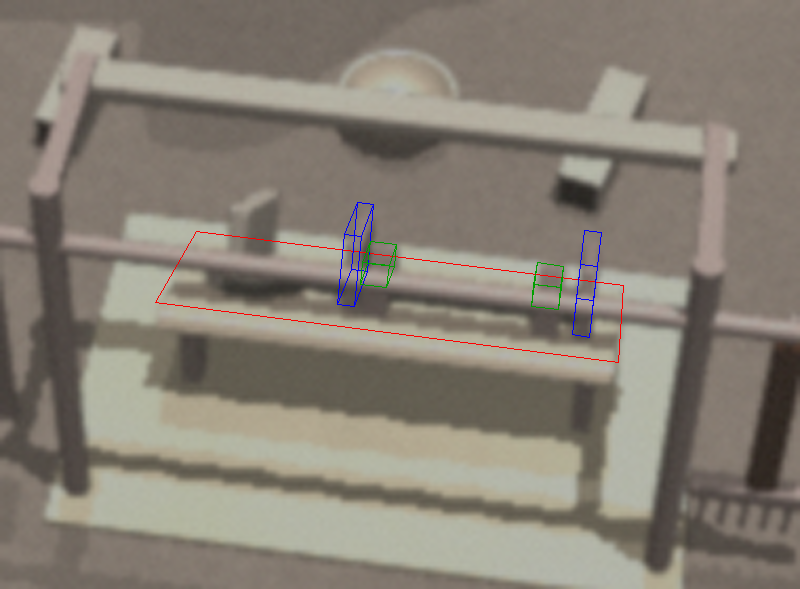

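```bash
cat > ov.py <<'E'
from fit import *
import sys
def overlay(n,img,roi,s,p,out,phi=None,tube=None,dy=69):
    C=p[:3];A,h=axes(p[3]);x,y,w,hh=roi
    im=cv2.resize(img[y:y+hh,x:x+w],None,fx=s,fy=s,interpolation=cv2.INTER_CUBIC)
    raw=im.copy()
    def box(lo,hi,col,M=np.eye(3),o=np.zeros(3)):
        c=[C+A@(o+M@np.array([(lo,hi)[i][0],(lo,hi)[j][1],(lo,hi)[k][2]]))/1000 for i in(0,1) for j in (0,1) for k in (0,1)]
        q=((proj(n,np.array(c))-[x,y]+.5)*s-.5).round().astype(int)
        for a in range(8):
            for b in (1,2,4):
                if a|b!=a: cv2.line(im,tuple(map(int,q[a])),tuple(map(int,q[a|b])),col,1,cv2.LINE_AA)
    ox,oy=p[4:6]
    box((ox-65,oy-135,-25),(ox+65,oy+135,-25),(0,0,255))
    box((-31,-70,-25),(31,-60,19),(255,0,0)); box((-31,dy,-25),(31,dy+10,19),(255,0,0))
    if phi is not None:
        box((-23,-6,-11),(23,6,29),(0,160,0),R.from_euler("z",phi,degrees=True).as_matrix(),np.array([0,-130,0]))
    if tube is not None: box((-15,tube-60,-15),(15,tube+60,15),(255,0,255))
    cv2.imwrite(out,np.hstack([raw,im]) if im.shape[1]<=400 else np.vstack([raw,im]))
E
python3 - <<'E'
from ov import *
p=np.load("rest.npy")
overlay("scene",cv2.imread("pics/scene0.png"),(260,255,125,48),6.3,p,"pics/ov_s.png",phi=-28)
overlay("top",cv2.imread("pics/top0.png"),(258,205,105,48),7,p,"pics/ov_t.png",phi=-28)
E
```

```text
(no output)
```

View pics/ov_s.png

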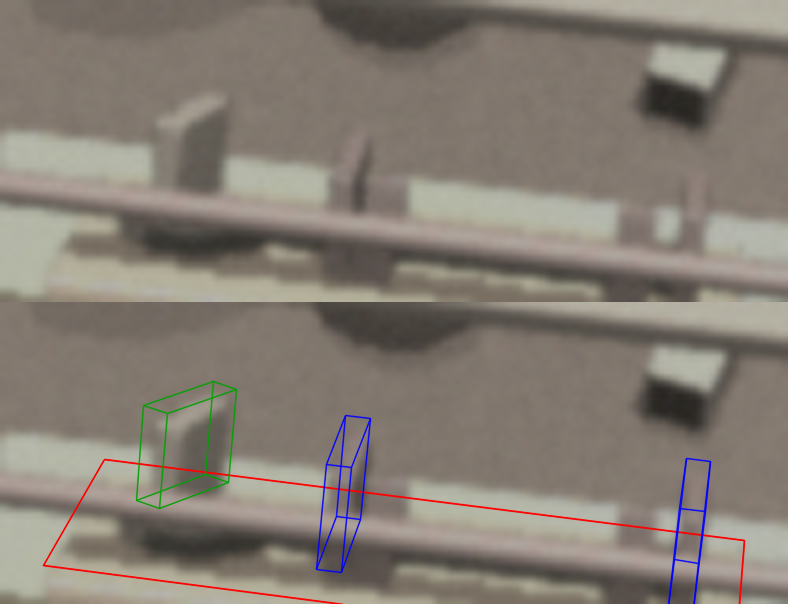

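View pics/ov_t.png

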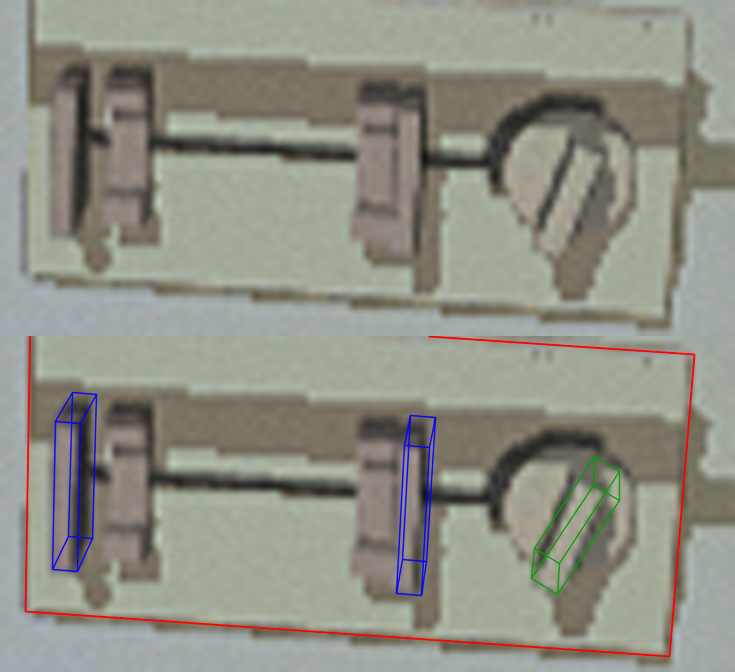

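Run:
```python
from ov import *
np.set_printoptions(precision=4,suppress=True)
S2=lambda u,v:(260+(u+.5)/6.3-.5,255+(v+.5)/6.3-.5)
T7=lambda u,v:(258+(u+.5)/7-.5,205+(v+.5)/7-.5)
def model2(p):
    C=p[:3];A,h=axes(p[3])
    L=lambda x,y,z:C+A@np.array([x,y,z])/1000
    ph=p[7]; b=lambda a,c:L(a*np.cos(ph)-c*np.sin(ph),-130+a*np.sin(ph)+c*np.cos(ph),29)
    m=[q for q in model(p)]; m=m[:4]+m[6:9]+m[9:10]+m[11:]
    m+=[("scene",L(-31,-60,19),S2(371,136)),("scene",L(-31,-70,19),S2(350,132)),("scene",L(-31,69,19),S2(687,175)),("scene",L(-31,79,19),S2(709,178)),
     ("scene",b(-23,6),S2(228,97)),("scene",b(-23,-6),S2(208,91)),("scene",b(23,-6),S2(155,122)),
     ("top",b(-23,6),T7(534,246)),("top",b(-23,-6),T7(556,260)),("top",b(23,-6),T7(603,153)),("top",b(23,6),T7(581,143))]
    return m
f2=lambda p:np.concatenate([np.subtract(proj(c,X)[0],uv) for c,X,uv in model2(p)])
r=least_squares(f2,list(np.load("rest.npy")[:7])+[-.5],x_scale=[.01,.01,.01,.05,10,10,10,.1],loss="soft_l1")
print(r.x,np.degrees(r.x[3]),np.degrees(r.x[7]))
for (c,X,uv),e in zip(model2(r.x),f2(r.x).reshape(-1,2)): print(c,e.round(2))
np.save("rest.npy",r.x); p=r.x
overlay("scene",cv2.imread("pics/scene0.png"),(260,255,125,48),6.3,p,"pics/ov_s2.png",phi=np.degrees(p[7]))
overlay("top",cv2.imread("pics/top0.png"),(258,205,105,48),7,p,"pics/ov_t2.png",phi=np.degrees(p[7]))
```

```text
Traceback (most recent call last):
  File "h.py", line 8, in proj
    p,r,t=RT(n); c=np.atleast_2d(X)@r.T+t; return np.c_[c[:,0]/c[:,2]*p["fx"]+p["cx"],c[:,1]/c[:,2]*p["fy"]+p["cy"]]
          ~~^^^
  File "h.py", line 5, in RT
    p=bot.camera_params(n); return p,R.from_rotvec(p["rvec"]).as_matrix(),np.array(p["tvec"])
ValueError: time passes only in moves, steps and waits
```

```bash
sed -i 's/^def RT(n):/_c={}\ndef RT(n):\n    if n not in _c: _c[n]=_RT(n)\n    return _c[n]\ndef _RT(n):/' h.py
cat > fit2.py <<'E'
from ov import *
np.set_printoptions(precision=4,suppress=True)
S2=lambda u,v:(260+(u+.5)/6.3-.5,255+(v+.5)/6.3-.5)
T7=lambda u,v:(258+(u+.5)/7-.5,205+(v+.5)/7-.5)
def model2(p):
    C=p[:3];A,h=axes(p[3])
    L=lambda x,y,z:C+A@np.array([x,y,z])/1000
    ph=p[7]; b=lambda a,c:L(a*np.cos(ph)-c*np.sin(ph),-130+a*np.sin(ph)+c*np.cos(ph),29)
    m=[q for q in model(p)]; m=m[:4]+m[6:9]+m[9:10]+m[11:]
    m+=[("scene",L(-31,-60,19),S2(371,136)),("scene",L(-31,-70,19),S2(350,132)),("scene",L(-31,69,19),S2(687,175)),("scene",L(-31,79,19),S2(709,178)),
     ("scene",b(-23,6),S2(228,97)),("scene",b(-23,-6),S2(208,91)),("scene",b(23,-6),S2(155,122)),
     ("top",b(-23,6),T7(534,246)),("top",b(-23,-6),T7(556,260)),("top",b(23,-6),T7(603,153)),("top",b(23,6),T7(581,143))]
    return m
f2=lambda p:np.concatenate([np.subtract(proj(c,X)[0],uv) for c,X,uv in model2(p)])
if __name__=="__main__":
    r=least_squares(f2,list(np.load("rest.npy")[:7])+[-.5],x_scale=[.01,.01,.01,.05,10,10,10,.1],loss="soft_l1")
    print(r.x,np.degrees(r.x[3]),np.degrees(r.x[7]))
    for (c,X,uv),e in zip(model2(r.x),f2(r.x).reshape(-1,2)): print(c,e.round(2))
    np.save("rest2.npy",r.x); p=r.x
    overlay("scene",cv2.imread("pics/scene0.png"),(260,255,125,48),6.3,p,"pics/ov_s2.png",phi=np.degrees(p[7]))
    overlay("top",cv2.imread("pics/top0.png"),(258,205,105,48),7,p,"pics/ov_t2.png",phi=np.degrees(p[7]))
E
python3 fit2.py
```

```text
[  0.5992   0.075    0.0691  -0.0607   0.2774 -39.597  -38.9642  -0.3196] -3.480391148429882 -18.314118913958584
top [-0.04 -0.74]
top [0.79 0.59]
top [-0.38 -0.19]
top [-0.26  0.32]
top [-0.96 -1.02]
top [0.06 0.03]
top [ 0.49 -2.34]
scene [-0.4   6.07]
top [ 0.22 -0.2 ]
top [-0.65 -0.32]
top [-0.25 -0.4 ]
top [-0.28  0.29]
top [-1.62  2.23]
top [0.77 3.26]
top [-0.37  0.21]
scene [ 0.14 -0.53]
scene [-0.37 -0.37]
scene [ 0.01 -0.54]
scene [ 0.43 -0.53]
scene [0.62 0.6 ]
scene [-0.35  0.57]
scene [-0.38  0.23]
top [0.23 0.2 ]
top [ 1.06 -0.26]
top [0.6  0.48]
top [-0.27  0.33]
```

View pics/ov_s2.png

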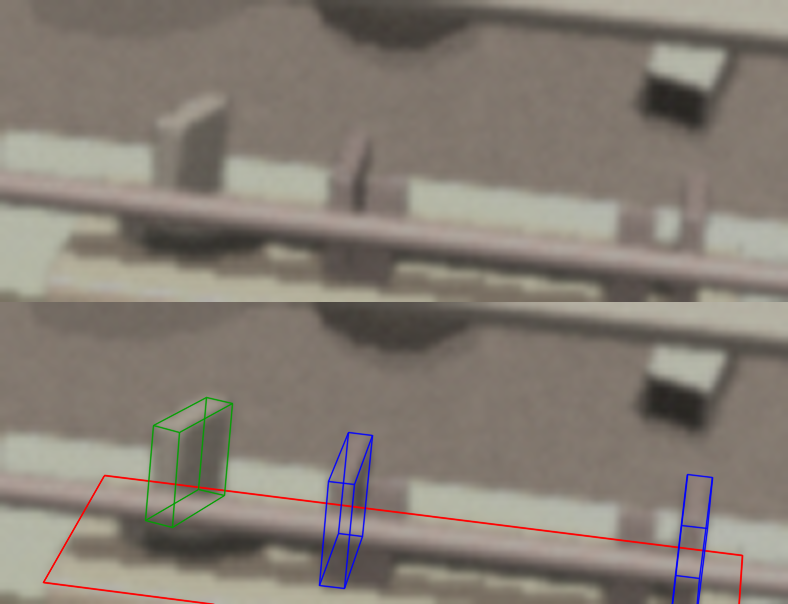

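View pics/ov_t2.png

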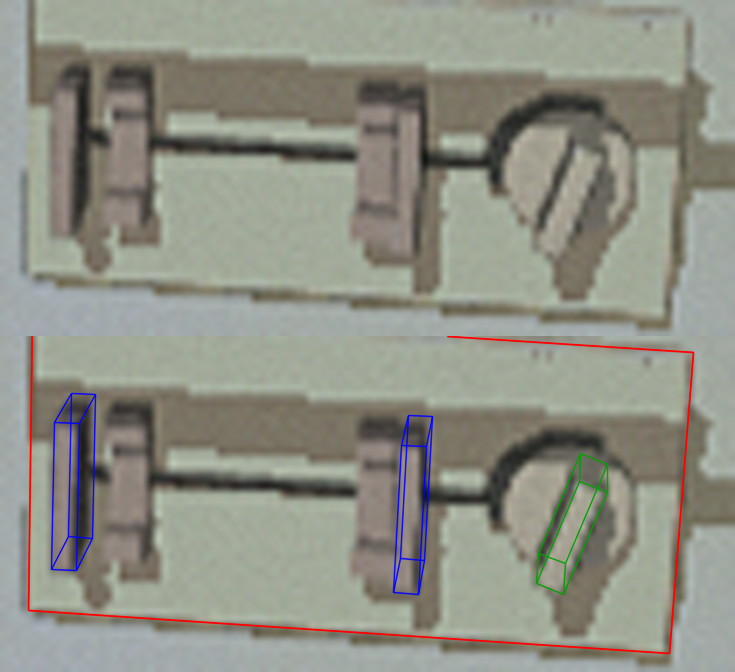

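Run:
```python
from fit2 import *
p=np.load("rest2.npy");C=p[:3];A,h=axes(p[3])
for z in(-15,-1):
  for x in (-19,-15.5,0,15.5,19):
    q=[((proj("top",C+A@np.array([x,y,z])/1000)[0]-[258,205]+.5)*7-.5).round(0) for y in (51,-51)]
    print(z,x,q)
# tube height check via scene: corners of 120 tube top face
im=cv2.imread("pics/scene0.png");x,y,w,hh=190,232,40,50
c=np.array([.4754,-.293,.03]);u=np.array([np.cos(np.radians(17.02)),np.sin(np.radians(17.02)),0]);v=np.array([-u[1],u[0],0])
s=12;o=cv2.resize(im[y:y+hh,x:x+w],None,fx=s,fy=s,interpolation=cv2.INTER_CUBIC);raw=o.copy()
pts=[c+u*.06*a+v*.015*b-np.array([0,0,.03*k]) for a,b,k in [(1,1,0),(1,-1,0),(-1,-1,0),(-1,1,0),(1,1,1),(1,-1,1)]]
q=((proj("scene",pts)-[x,y]+.5)*s-.5).astype(np.int32)
cv2.polylines(o,[q[:4]],True,(0,0,255),1);cv2.polylines(o,[q[[0,4,5,1]]],False,(255,0,0),1)
cv2.imwrite("pics/t120s.png",cv2.resize(np.hstack([raw,o]),(768,480)))
```

```text
-15 -19 [array([132., 184.]), array([378., 201.])]
-15 -15.5 [array([132., 176.]), array([379., 193.])]
-15 0 [array([133., 140.]), array([380., 157.])]
-15 15.5 [array([134., 104.]), array([382., 120.])]
-15 19 [array([134.,  96.]), array([383., 112.])]
-1 -19 [array([128., 194.]), array([376., 211.])]
-1 -15.5 [array([128., 186.]), array([376., 203.])]
-1 0 [array([129., 150.]), array([378., 167.])]
-1 15.5 [array([130., 114.]), array([380., 130.])]
-1 19 [array([130., 105.]), array([380., 122.])]
```

View pics/t120s.png

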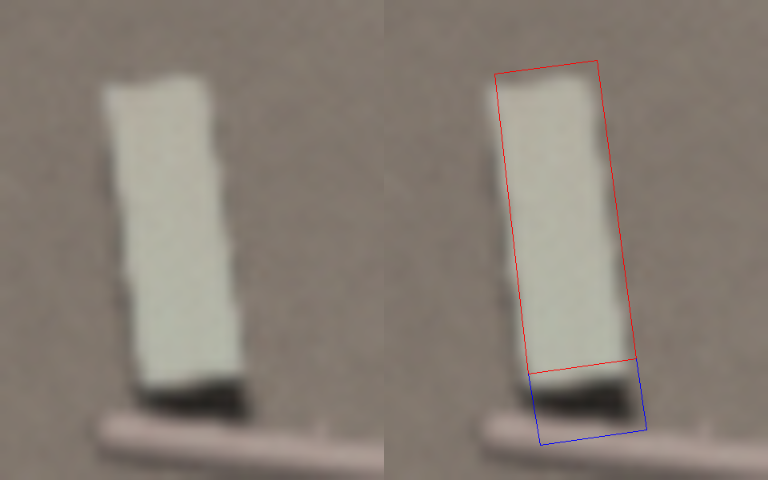

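The scene view puts the tube about 1 px lower than the top view does (calibration offset). The lengths are clear-cut: the 120 mm tube is the one at (0.475,-0.293), heading 17°. I'll fly over to it.

```bash
cat > go.py <<'E'
from h import *
np.set_printoptions(precision=4,suppress=True)
def pose():
    s=bot.get_state(); q=s["tool_rot"]; return s,np.array(s["tool_pos"]),R.from_quat([q[1],q[2],q[3],q[0]])
def to(pos,rot):
    s,P,Q=pose(); sh=Q.as_matrix().T@(np.array(pos)-P)/.1; tn=(Q.inv()*rot).as_rotvec()/np.pi
    print("t",round(s["clock"],2),"P",P,"shift",sh.round(3),"turn",tn.round(4),"F",s["ft_force"].round(1),"w",round(s["width"],3),"q",s["qpos"].round(2))
def down(h):
    h=np.radians(h); x=np.array([np.cos(h),np.sin(h),0]);z=np.array([0,0,-1.]); return R.from_matrix(np.c_[x,np.cross(z,x),z])
E
python3 - <<'E'
from go import *
to([.4754,-.293,.12],down(17.02))
E
```

```text
t 1.2 P [ 0.1816 -0.5981  0.2453] shift [ 3.698 -2.066  1.253] turn [ 0.      0.     -0.0007] F [ 0.4 -0.4  0.4] w 0.999 q [-1.35  0.31  1.63 -0.    1.2  -0.07]
```

```bash
python3 -m handwheel '0.5 -0.26 0 0 0 0 1; 1 -0.52 0 0 0 0 1; 1 -0.52 0 0 0 0 1' 40
python3 -m handwheel '0.5 -0.26 0 0 0 0 1; 1 -0.52 0 0 0 0 1; 1 -0.52 0 0 0 0 1'
python3 -m handwheel '0.5 -0.3 0 0 0 0 1; 0.9 -0.52 0 0 0 0 1; 0.9 -0.52 0 0 0 0 1'
python3 - <<'E'
from go import *
to([.4754,-.293,.12],down(17.02))
E
```

```text
clock: 1.58
tool_pos: [0.2645, -0.5166, 0.2452]
tool_rot: [-0.001, 0.989, 0.149, 0.0]
ft_force: [-0.4, -0.4, 0.0]
width: 1.002
clock: 1.95
tool_pos: [0.3465, -0.4357, 0.2455]
tool_rot: [-0.001, 0.989, 0.151, 0.001]
ft_force: [-0.6, -0.4, -0.1]
width: 0.999
clock: 2.33
tool_pos: [0.4178, -0.3588, 0.2458]
tool_rot: [-0.0, 0.988, 0.153, 0.001]
ft_force: [-0.7, -0.7, -0.2]
width: 0.999
t 2.33 P [ 0.4178 -0.3588  0.2458] shift [ 0.746 -0.452  1.26 ] turn [-0.0002 -0.0005  0.003 ] F [-0.7 -0.7 -0.2] w 0.999 q [-0.79  0.17  1.81  0.    1.17  0.47]
```

```bash
python3 -m handwheel '0.4 -0.25 0.3 0 0 0 1; 0.75 -0.45 0.8 0 0 0.003 1; 0.75 -0.45 1 0 0 0.003 1; 0.75 -0.45 1 0 0 0.003 1; 0.75 -0.45 1 0 0 0.003 1'
python3 - <<'E'
from go import *
to([.4754,-.293,.02],down(17.02))
for n,(x,y,w,h) in {"top":(370,220,110,110),"scene":(160,190,110,100)}.items():
    im=bot.capture(n)[:,:,::-1].copy(); cv2.imwrite(f"pics/{n}1.png",im)
    s,P,Q=pose()
    o=cv2.resize(im[y:y+h,x:x+w],None,fx=5,fy=5,interpolation=cv2.INTER_CUBIC)
    for d in (0,14): 
        q=((proj(n,P+Q.apply([0,0,d/1000]))[0]-[x,y]+.5)*5).astype(int); cv2.drawMarker(o,tuple(map(int,q)),(0,0,255) if d==0 else (0,255,0),0,16,1)
    cv2.imwrite(f"pics/{n}1z.png",o)
E
```

```text
clock: 2.95
tool_pos: [0.476, -0.2952, 0.1471]
tool_rot: [0.001, 0.989, 0.147, 0.001]
ft_force: [-0.1, -0.0, -0.4]
width: 0.999
t 2.95 P [ 0.476  -0.2952  0.1471] shift [-0.002 -0.024  1.271] turn [ 0.0004 -0.0007 -0.0005] F [-0.1 -0.  -0.4] w 0.999 q [-0.63  0.3   1.87  0.    0.98  0.64]
```

View pics/top1z.png

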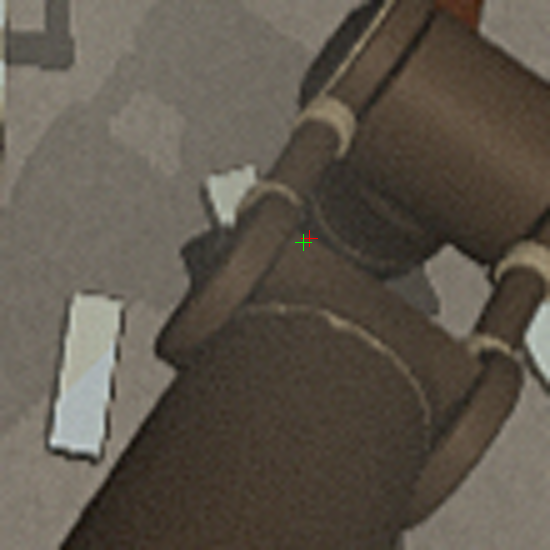

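View pics/scene1z.png

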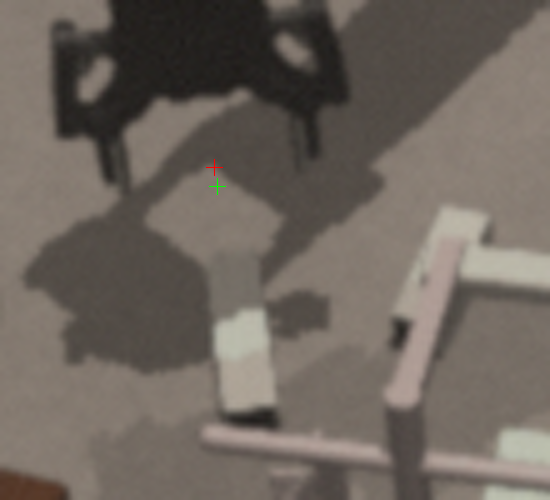

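Top view is hidden by the arm. In the scene view the fingertips, at (127,192) and (310,158) in the crop, straddle the tube, with the same ~1.3 px downward bias as the tube had. So that bias belongs to the scene camera. Descend and grip.

```bash
python3 -m handwheel '0 -0.02 0.4 0 0 0 0.7; 0 -0.02 0.8 0 0 0 0.7; 0 -0.02 0.8 0 0 0 0.7; 0 -0.02 0.8 0 0 0 0.7'
python3 -m handwheel '0 0 0.3 0 0 0 0.7; 0 0 0.45 0 0 0 0.7; 0 0 0.46 0 0 0 0.7; 0 0 0.46 0 0 0 0.7'
python3 - <<'E'
from go import *
to([.4754,-.293,.02],down(17.02))
E
```

```text
clock: 3.55
tool_pos: [0.4773, -0.2945, 0.0696]
tool_rot: [0.002, 0.989, 0.147, 0.003]
ft_force: [-0.5, 0.1, 0.5]
width: 0.703
clock: 4.05
tool_pos: [0.4782, -0.2951, 0.0245]
tool_rot: [0.003, 0.989, 0.147, 0.003]
ft_force: [-0.4, -0.2, -0.5]
width: 0.701
t 4.05 P [ 0.4782 -0.2951  0.0245] shift [-0.021 -0.029  0.045] turn [ 0.0019 -0.0019 -0.0006] F [-0.4 -0.2 -0.5] w 0.701 q [-0.63  0.49  1.9   0.    0.74  0.64]
```

```bash
python3 -m handwheel '-0.02 -0.03 0.03 0.002 -0.002 0 0.7; -0.02 -0.03 0.03 0.002 -0.002 0 0.7; -0.02 -0.03 0.03 0.002 -0.002 0 0.2; -0.02 -0.03 0.03 0.002 -0.002 0 0.2; -0.02 -0.03 0.03 0.002 -0.002 0 0.2; -0.02 -0.03 0.03 0.002 -0.002 0 0.2; -0.02 -0.03 0.03 0.002 -0.002 0 0.2' 40
python3 - <<'E'
from go import *
to([.4754,-.293,.02],down(17.02))
E
```

```text
clock: 4.92
tool_pos: [0.4758, -0.2931, 0.0219]
tool_rot: [0.0, 0.989, 0.147, 0.0]
ft_force: [0.2, 0.2, 3.4]
width: 0.341
t 4.92 P [ 0.4758 -0.2931  0.0219] shift [-0.004 -0.003  0.019] turn [ 0.0001 -0.0001 -0.0006] F [0.2 0.2 3.4] w 0.341 q [-0.63  0.49  1.91 -0.    0.74  0.65]
```

Gripped (width 0.341 ≈ 29 mm). Refit the rest with the scene-camera bias taken out, and compute the way there.

```bash
python3 - <<'E'
import fit2
from fit2 import *
import sys
for bias in (0,1.0,1.3):
    m=lambda p:[(c,X,(uv[0],uv[1]-(bias if c=="scene" else 0))) for i,(c,X,uv) in enumerate(model2(p)) if i!=7 and i not in (12,13)]
    f3=lambda p:np.concatenate([np.subtract(proj(c,X)[0],uv) for c,X,uv in m(p)])
    r=least_squares(f3,np.load("rest2.npy"),x_scale=[.01,.01,.01,.05,10,10,10,.1],loss="soft_l1",f_scale=.7)
    print(bias,r.x,np.degrees(r.x[[3,7]]),"cost",r.cost)
np.save("rest3.npy",r.x)
E
cat >> go.py <<'E'
from fit import axes
p=np.load("rest3.npy");C=p[:3];A,_h=axes(p[3])
Rseat=R.from_matrix(np.c_[A[:,1],A[:,0],-A[:,2]])
def L(x,y,z): return C+A@np.array([x,y,z])/1000
E
python3 - <<'E'
from go import *
print(A); print("pre",L(0,4,100)); to(L(0,4,120),Rseat)
s,P,Q=pose(); print((Q.inv()*Rseat).magnitude()*57.3)
E
```

```text
0 [  0.599    0.0751   0.068   -0.0608   0.8037 -39.585  -39.2678  -0.3207] [ -3.4863 -18.3755] cost 5.149881076558789
1.0 [  0.5983   0.0749   0.071   -0.061    0.8413 -39.6852 -38.9739  -0.3201] [ -3.4942 -18.3426] cost 5.698375681470814
1.3 [  0.5981   0.0749   0.0719  -0.061    0.8518 -39.7127 -38.8746  -0.3199] [ -3.4975 -18.3299] cost 5.882984075324244
[[ 0.8644  0.061  -0.4991]
 [-0.0528  0.9981  0.0305]
 [ 0.5     0.      0.866 ]]
pre [0.5484 0.082  0.1585]
t 4.92 P [ 0.4758 -0.2931  0.0219] shift [ 1.692 -3.412 -1.54 ] turn [-0.1453  0.1011 -0.3773] F [0.2 0.2 3.4] w 0.341 q [-0.63  0.49  1.91 -0.    0.74  0.65]
75.02358157828745
```

```bash
python3 -m handwheel '0 0 -0.3 0 0 0 0.2; 0 0 -0.7 0 0 0 0.2; 0.1 -0.2 -1 0 0 0 0.2; 0.2 -0.6 -1 0 0 0 0.2; 0.2 -0.9 -1 0 0 0 0.2; 0.2 -0.9 -1 0 0 0 0.2'
python3 - <<'E'
from go import *
to(L(0,4,120),Rseat); to([.45,.08,.2],Rseat)
E
```

```text
clock: 5.68
tool_pos: [0.4667, -0.1987, 0.1206]
tool_rot: [-0.001, 0.989, 0.148, -0.001]
ft_force: [-0.0, -1.0, -1.4]
width: 0.343
t 5.67 P [ 0.4667 -0.1987  0.1206] shift [ 1.509 -2.48  -0.549] turn [-0.1468  0.1011 -0.3766] F [-0.  -1.  -1.4] w 0.343 q [-0.49  0.25  2.    0.    0.9   0.78]
t 5.67 P [ 0.4667 -0.1987  0.1206] shift [ 0.655 -2.716 -0.788] turn [-0.1468  0.1011 -0.3766] F [-0.  -1.  -1.4] w 0.343 q [-0.49  0.25  2.    0.    0.9   0.78]
```

```bash
python3 -m handwheel '0.1 -0.4 -0.3 0 0 0 0.2; 0.2 -0.8 -0.6 -0.02 0.015 -0.05 0.2; 0.2 -1 -0.7 -0.04 0.03 -0.1 0.2; 0.25 -1 -0.75 -0.06 0.04 -0.15 0.2; 0.25 -1 -0.75 -0.07 0.05 -0.19 0.2; 0.25 -1 -0.75 -0.07 0.05 -0.19 0.2'
python3 - <<'E'
from go import *
to([.46,.06,.22],Rseat)
E
```

```text
clock: 6.42
tool_pos: [0.4607, -0.0962, 0.1953]
tool_rot: [0.094, 0.894, 0.429, 0.091]
ft_force: [0.3, -1.0, -1.8]
width: 0.341
t 6.42 P [ 0.4607 -0.0962  0.1953] shift [ 1.241 -0.903 -0.38 ] turn [-0.077   0.0491 -0.1879] F [ 0.3 -1.  -1.8] w 0.341 q [-0.29 -0.08  2.2  -0.02  0.76  0.4 ]
```

```bash
python3 -m handwheel '0.3 -0.2 -0.1 -0.02 0.01 -0.05 0.2; 0.6 -0.5 -0.2 -0.04 0.025 -0.1 0.2; 0.9 -0.7 -0.3 -0.06 0.04 -0.15 0.2; 1 -0.75 -0.3 -0.077 0.049 -0.188 0.2; 1 -0.75 -0.3 -0.077 0.049 -0.188 0.2; 1 -0.75 -0.3 -0.077 0.049 -0.188 0.2'
python3 - <<'E'
from go import *
to(L(0,4,130),Rseat)
E
```

```text
clock: 7.18
tool_pos: [0.4591, 0.0304, 0.2143]
tool_rot: [0.188, 0.705, 0.661, 0.177]
ft_force: [-0.5, -1.0, -1.1]
width: 0.342
t 7.17 P [0.4591 0.0304 0.2143] shift [0.572 0.465 0.612] turn [-0.0003  0.0004 -0.0009] F [-0.5 -1.  -1.1] w 0.342 q [-0.01 -0.26  2.37 -0.05  0.51  0.09]
```

```bash
python3 -m handwheel '0.2 0.15 0.1 0 0 0 0.2; 0.4 0.3 0.3 0 0 0 0.2; 0.57 0.46 0.5 0 0 0 0.2; 0.57 0.46 0.8 0 0 0 0.2; 0.57 0.46 0.95 0 0 0 0.2; 0.57 0.46 0.95 0 0 0 0.2; 0.57 0.46 0.95 0 0 0 0.2'
python3 - <<'E'
from go import *
to(L(0,4,6.9),Rseat)
s,P,Q=pose(); print("cradle coords of TCP",A.T@(P-C)*1000)
for n,(x,y,w,h) in {"top":(240,160,140,120),"scene":(230,200,190,140)}.items():
    im=bot.capture(n)[:,:,::-1].copy(); cv2.imwrite(f"pics/{n}2.png",im)
    k=800/w if n=="scene" else 5
    o=cv2.resize(im[y:y+h,x:x+w],None,fx=k,fy=k,interpolation=cv2.INTER_CUBIC)
    c=P+Q.apply([0,0,.0069]); c8=[c+Q.apply([a*.06,b*.015,d*.015]) for a in(1,-1) for b in (1,-1) for d in (1,-1)]
    q=((proj(n,c8)-[x,y]+.5)*k).astype(int)
    for a in range(8):
        for b in(1,2,4):
            if a|b!=a: cv2.line(o,tuple(map(int,q[a])),tuple(map(int,q[a|b])),(0,0,255),1)
    cv2.imwrite(f"pics/{n}2z.png",o)
E
```

```text
clock: 8.05
tool_pos: [0.5505, 0.0812, 0.1554]
tool_rot: [0.188, 0.705, 0.66, 0.177]
ft_force: [-0.6, 0.3, -1.6]
width: 0.344
t 8.05 P [0.5505 0.0812 0.1554] shift [ 0.008 -0.002  0.894] turn [-0.0002  0.0006 -0.0014] F [-0.6  0.3 -1.6] w 0.344 q [ 0.12  0.08  2.22 -0.27  0.34  0.42]
cradle coords of TCP [ 0.2555  3.3373 96.2706]
```

View pics/top2z.png

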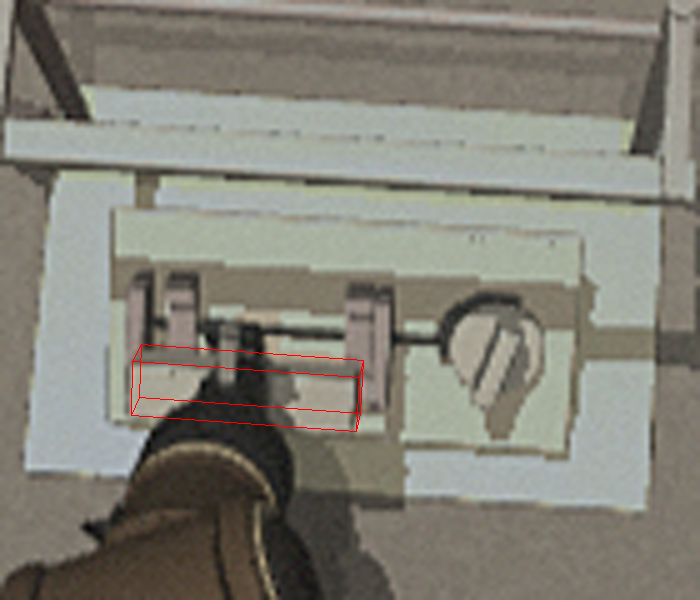

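View pics/scene2z.png

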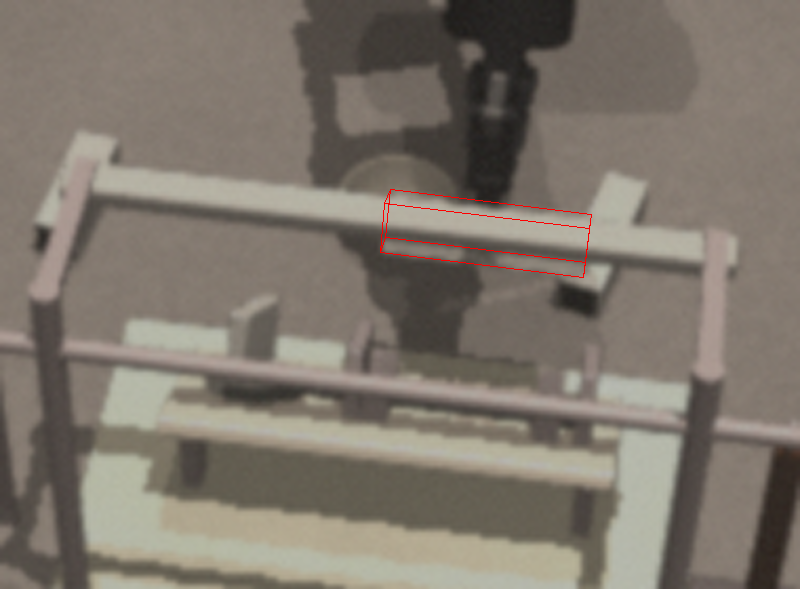

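The held tube matches its model outline in the top view (ends at about x=132 and x=360 in the crop). The pose is consistent, so I'll descend in steps.

```bash
python3 -m handwheel '0.01 0 0.1 0 0 -0.001 0.2; 0.01 0 0.2 0 0 -0.001 0.2; 0.01 0 0.3 0 0 -0.001 0.2; 0.01 0 0.4 0 0 -0.001 0.2; 0.01 0 0.45 0 0 -0.001 0.2; 0.01 0 0.45 0 0 -0.001 0.2'
python3 - <<'E'
from go import *
to(L(0,4.5,6.9),Rseat)
s,P,Q=pose(); print("cradle coords of TCP",A.T@(P-C)*1000)
E
```

```text
clock: 8.9
tool_pos: [0.5728, 0.0809, 0.1162]
tool_rot: [0.189, 0.704, 0.662, 0.177]
ft_force: [1.0, 0.4, -0.6]
width: 0.341
t 8.9 P [0.5728 0.0809 0.1162] shift [0.001 0.001 0.443] turn [-0.0002  0.0005 -0.0002] F [ 1.   0.4 -0.6] w 0.341 q [ 0.11  0.2   2.19 -0.35  0.26  0.49]
cradle coords of TCP [-0.0511  4.4366 51.1882]
```

```bash
python3 -m handwheel '0 0 0.1 0 0 0 0.2; 0 0 0.2 0 0 0 0.2; 0 0 0.2 0 0 0 0.2'
python3 - <<'E'
from go import *
to(L(0,4.5,6.9),Rseat)
s,P,Q=pose(); print("cradle coords of TCP",A.T@(P-C)*1000)
n="top";x,y,w,h=250,190,115,80
im=bot.capture(n)[:,:,::-1].copy(); cv2.imwrite("pics/top3.png",im)
cv2.imwrite("pics/top3z.png",cv2.resize(im[y:y+h,x:x+w],None,fx=6.9,fy=6.9,interpolation=cv2.INTER_CUBIC))
E
```

```text
clock: 9.28
tool_pos: [0.5825, 0.0802, 0.0978]
tool_rot: [0.188, 0.704, 0.662, 0.176]
ft_force: [-0.7, 0.9, -0.7]
width: 0.342
t 9.28 P [0.5825 0.0802 0.0978] shift [0.003 0.009 0.235] turn [-0.0008  0.0006 -0.0002] F [-0.7  0.9 -0.7] w 0.342 q [ 0.11  0.25  2.17 -0.4   0.22  0.54]
cradle coords of TCP [-0.8224  4.274  30.3852]
```

View pics/top3z.png

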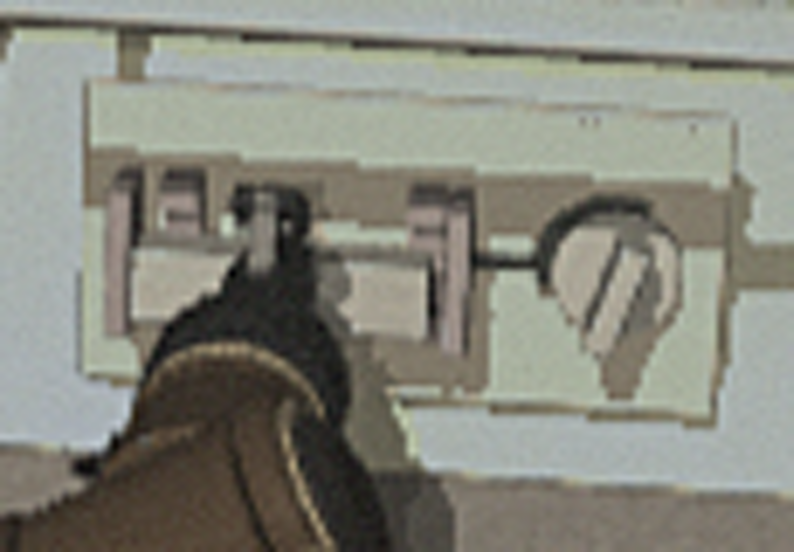

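Run:
```python
from go import *
s,P,Q=pose()
im=cv2.imread("pics/top3.png");x,y,w,h=250,205,100,45;k=8
o=cv2.resize(im[y:y+h,x:x+w],None,fx=k,fy=k,interpolation=cv2.INTER_CUBIC);raw=o.copy()
def box(pts,col):
    q=((proj("top",pts)-[x,y]+.5)*k).astype(int)
    for a in range(8):
        for b in(1,2,4):
            if a|b!=a: cv2.line(o,tuple(map(int,q[a])),tuple(map(int,q[a|b])),col,1,cv2.LINE_AA)
c=P+Q.apply([0,0,.0069]); box([c+Q.apply([a*.06,b*.015,d*.015]) for a in(1,-1) for b in (1,-1) for d in (1,-1)],(0,0,255))
for y0 in(-70,69): box([L(a,y0+b,d) for a in(-31,31) for b in (0,10) for d in (-25,19)],(255,0,0))
cv2.imwrite("pics/top3o.png",np.vstack([raw[:,:800],o[:,:800]])[:600] if 0 else np.vstack([raw[:300],o[:300]]))
```

```text
(no output)
```

View pics/top3o.png

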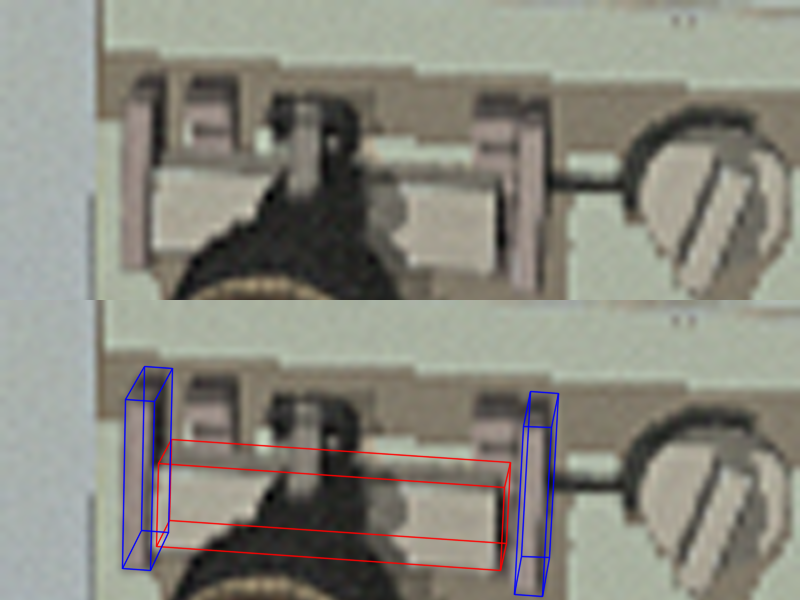

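Everything is within ~1 mm; the tube sits about 1 mm too far toward +y (left end 150 px vs 157 modelled). Lower with that corrected.

```bash
python3 -m handwheel '-0.012 0.008 0.05 0.001 0 0 0.2; -0.012 0.008 0.1 0.001 0 0 0.2; -0.012 0.008 0.15 0.001 0 0 0.2; -0.012 0.008 0.17 0.001 0 0 0.2; -0.012 0.008 0.17 0.001 0 0 0.2'
python3 - <<'E'
from go import *
to(L(0,3.2,6.9),Rseat)
s,P,Q=pose(); print("cradle coords of TCP",A.T@(P-C)*1000)
E
```

```text
clock: 9.95
tool_pos: [0.5916, 0.0784, 0.0835]
tool_rot: [0.187, 0.704, 0.662, 0.175]
ft_force: [0.2, -0.8, -1.1]
width: 0.338
t 9.95 P [0.5916 0.0784 0.0835] shift [0.002 0.    0.066] turn [-0.0017  0.0006 -0.0002] F [ 0.2 -0.8 -1.1] w 0.338 q [ 0.1   0.29  2.15 -0.43  0.2   0.56]
cradle coords of TCP [-0.0108  3.0419 13.4958]
```

```bash
python3 -m handwheel '0 0 0.02 0.0015 0 0 0.2; 0 0 0.035 0.0015 0 0 0.2; 0 0 0.045 0.0015 0 0 0.2; 0 0 0.045 0.0015 0 0 0.2'
python3 - <<'E'
from go import *
to(L(0,3.2,6.9),Rseat)
s,P,Q=pose(); print("cradle coords of TCP",A.T@(P-C)*1000,A.T@s["ft_force"])
E
```

```text
clock: 10.45
tool_pos: [0.5937, 0.0782, 0.0795]
tool_rot: [0.185, 0.705, 0.662, 0.173]
ft_force: [-1.0, 0.4, -0.9]
width: 0.343
t 10.45 P [0.5937 0.0782 0.0795] shift [0.002 0.002 0.02 ] turn [-0.0033  0.0006 -0.0002] F [-1.   0.4 -0.9] w 0.343 q [ 0.1   0.31  2.15 -0.42  0.2   0.55]
cradle coords of TCP [-0.1309  3.039   8.939 ] [-1.3119  0.3786 -0.2538]
```

```bash
python3 -m handwheel '0 0 0.01 -0.0033 0 0 0.2; 0 0 0.02 -0.0033 0 0 0.2; 0 0 0.03 -0.0033 0 0 0.2; 0 0 0.03 -0.0033 0 0 0.2'
python3 - <<'E'
from go import *
to(L(0,3.2,6.9),Rseat)
s,P,Q=pose(); print("cradle coords of TCP",A.T@(P-C)*1000,A.T@s["ft_force"])
E
```

```text
clock: 10.95
tool_pos: [0.5946, 0.0781, 0.079]
tool_rot: [0.19, 0.704, 0.661, 0.177]
ft_force: [-16.2, -0.3, 21.6]
width: 0.345
t 10.95 P [0.5946 0.0781 0.079 ] shift [ 0.002 -0.004  0.011] turn [ 0.0003  0.0009 -0.0002] F [-16.2  -0.3  21.6] w 0.345 q [ 0.1   0.31  2.15 -0.48  0.18  0.61]
cradle coords of TCP [0.3584 3.0072 7.9926] [-3.1531 -1.2743 26.7485]
```

Contact at 27 N along the deck normal only, 1 mm from the expected height: seated on the saddle floors. Ease off and open.

```bash
python3 -m handwheel '0 0 -0.01 0 0 0 0.2; 0 0 -0.01 0 0 0 0.2; 0 0 -0.01 0 0 0 0.45; 0 0 -0.01 0 0 0 0.6; 0 0 -0.01 0 0 0 0.6; 0 0 -0.01 0 0 0 0.6'
python3 - <<'E'
from go import *
s,P,Q=pose(); print("cradle coords of TCP",A.T@(P-C)*1000,A.T@s["ft_force"],s["width"])
E
```

```text
clock: 11.7
tool_pos: [0.5941, 0.0781, 0.0797]
tool_rot: [0.19, 0.704, 0.661, 0.177]
ft_force: [0.5, 0.2, 0.1]
width: 0.606
cradle coords of TCP [0.3275 2.984  8.8748] [ 0.4675  0.18   -0.1336] 0.6058615100055091
```

Released with no residual force. Retreat along the tool axis and look.

```bash
python3 -m handwheel '0 0 -0.1 0 0 0 0.6; 0 0 -0.3 0 0 0 0.6; 0 0 -0.6 0 0 0 0.6; 0 0 -0.9 0 0 0 0.6; 0 0 -1 0 0 0 0.6; 0 0 -1 0 0 0 0.6'
python3 - <<'E'
from go import *
ph=p[7]
xb=-np.array([np.cos(ph),np.sin(ph),0]); xw=A@xb; zw=-A[:,2]
Rcam=R.from_matrix(np.c_[xw,np.cross(zw,xw),zw])
to(L(0,-130,100),Rcam)
n="top";x,y,w,h=250,190,115,80
im=bot.capture(n)[:,:,::-1].copy(); cv2.imwrite("pics/top4.png",im)
cv2.imwrite("pics/top4z.png",cv2.resize(im[y:y+h,x:x+w],None,fx=6.9,fy=6.9,interpolation=cv2.INTER_CUBIC))
E
```

```text
clock: 12.45
tool_pos: [0.5445, 0.0816, 0.1673]
tool_rot: [0.19, 0.704, 0.661, 0.178]
ft_force: [-0.7, -0.4, -0.0]
width: 0.601
t 12.45 P [0.5445 0.0816 0.1673] shift [-1.334 -0.009  0.099] turn [ 0.0004  0.0012 -0.3984] F [-0.7 -0.4 -0. ] w 0.601 q [ 0.12  0.04  2.23 -0.26  0.37  0.41]
```

View pics/top4z.png

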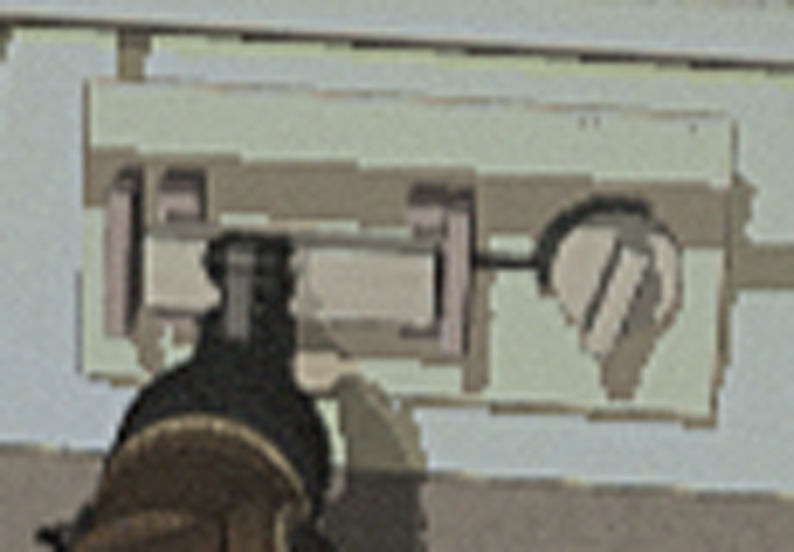

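The tube lies between the cheeks with gaps at both ends (left end at 145 vs cheek at 130; right end at 435 vs cheek at 445). On to the cam.

```bash
cat >> go.py <<'E'
ph=p[7]
xb=-np.array([np.cos(ph),np.sin(ph),0]); xw=A@xb; zw=-A[:,2]
Rcam=R.from_matrix(np.c_[xw,np.cross(zw,xw),zw])
def cc():
    s,P,Q=pose(); print("cradle TCP",(A.T@(P-C)*1000).round(2),"Fcradle",(A.T@s["ft_force"]).round(1),"Tq",(A.T@s["ft_torque"]).round(2),"w",round(s["width"],3),"q",s["qpos"].round(2),"clk",s["clock"],"ang from A_x",np.degrees(np.arctan2(*(A.T@Q.as_matrix()[:,0])[[1,0]])).round(1))
E
python3 -m handwheel '-0.2 0 0 0 0 -0.04 0.5; -0.5 0 0 0 0 -0.09 0.5; -0.8 0 0 0 0 -0.14 0.5; -1 0 0 0 0 -0.19 0.5; -1 0 0 0 0 -0.24 0.5; -1 0 0 0 0 -0.29 0.5; -1 0 0 0 0 -0.34 0.5; -1 0 0 0 0 -0.34 0.5'
python3 - <<'E'
from go import *
cc(); to(L(0,-130,80),Rcam)
E
```

```text
clock: 13.5
tool_pos: [0.5375, -0.0185, 0.1651]
tool_rot: [0.252, 0.27, 0.927, 0.056]
ft_force: [-0.7, 0.3, 0.2]
width: 0.5
cradle TCP [ -0.81 -96.93 108.18] Fcradle [-0.6  0.3  0.5] Tq [-0.07  0.25  0.03] w 0.5 q [-0.13  0.01  2.26  0.1   0.35 -1.22] clk 13.5 ang from A_x 151.0
t 13.5 P [ 0.5375 -0.0185  0.1651] shift [-0.167 -0.285  0.283] turn [-0.0009  0.0001 -0.0591] F [-0.7  0.3  0.2] w 0.5 q [-0.13  0.01  2.26  0.1   0.35 -1.22]
```

```bash
python3 -m handwheel '-0.08 -0.14 0 0 0 -0.03 0.5; -0.17 -0.285 0.1 0 0 -0.06 0.5; -0.17 -0.285 0.3 0 0 -0.06 0.5; -0.17 -0.285 0.4 0 0 -0.06 0.5; -0.17 -0.285 0.4 0 0 -0.06 0.5'
python3 - <<'E'
from go import *
cc(); to(L(0,-130,14),Rcam)
n="top";x,y,w,h=290,190,90,80
im=bot.capture(n)[:,:,::-1].copy(); cv2.imwrite("pics/top5.png",im)
cv2.imwrite("pics/top5z.png",cv2.resize(im[y:y+h,x:x+w],None,fx=7,fy=7,interpolation=cv2.INTER_CUBIC))
im=bot.capture("scene")[:,:,::-1].copy(); cv2.imwrite("pics/scene5.png",im)
x,y,w,h=240,230,110,75
cv2.imwrite("pics/scene5z.png",cv2.resize(im[y:y+h,x:x+w],None,fx=7,fy=7,interpolation=cv2.INTER_CUBIC))
E
```

```text
clock: 14.12
tool_pos: [0.5557, -0.0527, 0.1297]
tool_rot: [0.255, 0.182, 0.949, 0.032]
ft_force: [0.5, 0.6, -0.3]
width: 0.501
cradle TCP [  -0.95 -129.96   67.39] Fcradle [ 0.2  0.6 -0.5] Tq [-0.02  0.23  0.02] w 0.501 q [-0.21  0.13  2.23  0.27  0.28 -1.64] clk 14.125 ang from A_x 161.8
t 14.12 P [ 0.5557 -0.0527  0.1297] shift [-0.011  0.004  0.534] turn [-0.001  -0.0009  0.0005] F [ 0.5  0.6 -0.3] w 0.501 q [-0.21  0.13  2.23  0.27  0.28 -1.64]
```

View pics/top5z.png

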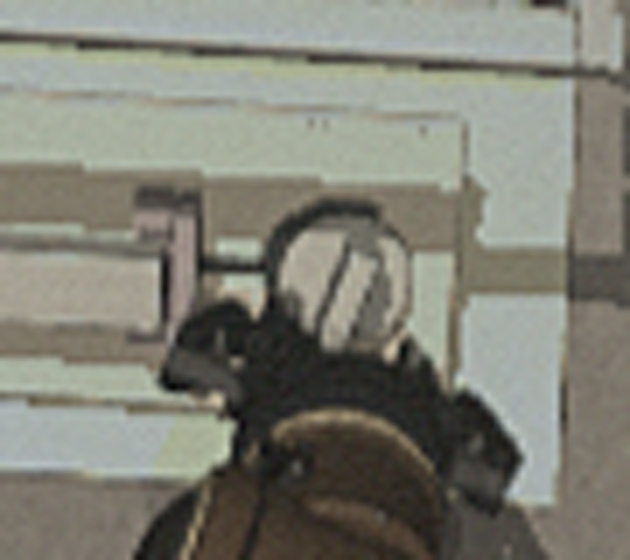

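View pics/scene5z.png

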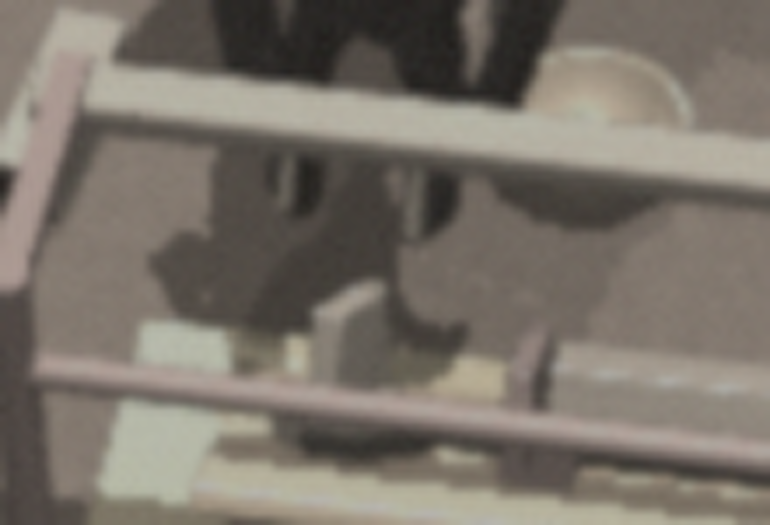

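The bar is centred between the fingers in both views (scene: fingers at x≈290 and 415, bar at 315–385). Descend on the bar.

```bash
python3 -m handwheel '-0.01 0 0.1 -0.001 -0.001 0 0.5; -0.01 0 0.2 -0.001 -0.001 0 0.45; -0.01 0 0.3 -0.001 -0.001 0 0.45; -0.01 0 0.4 -0.001 -0.001 0 0.45; -0.01 0 0.5 -0.001 -0.001 0 0.45; -0.01 0 0.54 -0.001 -0.001 0 0.45; -0.01 0 0.54 -0.001 -0.001 0 0.45'
python3 - <<'E'
from go import *
cc(); to(L(0,-130,14),Rcam)
E
```

```text
clock: 15.1
tool_pos: [0.5837, -0.0548, 0.0841]
tool_rot: [0.258, 0.182, 0.948, 0.033]
ft_force: [0.3, -0.6, 0.3]
width: 0.448
cradle TCP [   0.56 -130.35   13.82] Fcradle [ 0.5 -0.6  0.1] Tq [-0.    0.21  0.  ] w 0.448 q [-0.21  0.27  2.19  0.42  0.18 -1.8 ] clk 15.1 ang from A_x 161.8
t 15.1 P [ 0.5837 -0.0548  0.0841] shift [ 0.006  0.002 -0.002] turn [0.0001 0.0005 0.0008] F [ 0.3 -0.6  0.3] w 0.448 q [-0.21  0.27  2.19  0.42  0.18 -1.8 ]
```

```bash
python3 -m handwheel '0 0 0 0 0 0 0.1; 0 0 0 0 0 0 0.05; 0 0 0 0 0 0 0.05; 0 0 0 0 0 0 0.05; 0 0 0 0 0 0 0.05' 30
python3 - <<'E'
from go import *
cc()
E
```

```text
clock: 15.72
tool_pos: [0.5841, -0.0539, 0.0847]
tool_rot: [0.258, 0.181, 0.949, 0.034]
ft_force: [2.2, 4.9, -1.0]
width: 0.135
cradle TCP [   1.08 -129.4    14.17] Fcradle [ 1.1  5.1 -1.7] Tq [0.72 0.05 0.07] w 0.135 q [-0.2   0.27  2.19  0.42  0.18 -1.8 ] clk 15.725 ang from A_x 161.9
```

```bash
python3 -m handwheel '0 0 0 0 0 0.02 0.05; 0 0 0 0 0 0.05 0.05; 0 0 0 0 0 0.08 0.05; 0 0 0 0 0 0.11 0.05; 0 0 0 0 0 0.14 0.05; 0 0 0 0 0 0.167 0.05; 0 0 0 0 0 0.167 0.05' 40
python3 - <<'E'
from go import *
cc()
E
```

```text
clock: 16.6
tool_pos: [0.5842, -0.0535, 0.0848]
tool_rot: [0.24, 0.421, 0.869, 0.099]
ft_force: [3.8, 3.3, -2.8]
width: 0.132
cradle TCP [   1.28 -129.04   14.22] Fcradle [ 1.7  3.5 -4.2] Tq [ 0.36  0.14 -0.09] w 0.132 q [-0.2   0.27  2.19  0.42  0.18 -1.27] clk 16.6 ang from A_x 131.8
```

Turning with small forces. Continue.

```bash
python3 -m handwheel '0 0 0 0 0 0.045 0.05; 0 0 0 0 0 0.09 0.05; 0 0 0 0 0 0.135 0.05; 0 0 0 0 0 0.18 0.05; 0 0 0 0 0 0.225 0.05; 0 0 0 0 0 0.27 0.05; 0 0 0 0 0 0.3 0.05; 0 0 0 0 0 0.3 0.05' 40
python3 - <<'E'
from go import *
cc()
E
```

```text
clock: 17.6
tool_pos: [0.5848, -0.0533, 0.0851]
tool_rot: [0.169, 0.769, 0.584, 0.198]
ft_force: [5.8, 2.5, -4.7]
width: 0.133
cradle TCP [   1.9  -128.77   14.22] Fcradle [ 2.5  2.9 -6.8] Tq [ 0.49  0.18 -0.11] w 0.133 q [-0.2   0.27  2.19  0.43  0.18 -0.33] clk 17.6 ang from A_x 77.9
```

```bash
python3 -m handwheel '0 0 0 0 0 0.045 0.05; 0 0 0 0 0 0.09 0.05; 0 0 0 0 0 0.135 0.05; 0 0 0 0 0 0.18 0.05; 0 0 0 0 0 0.225 0.05; 0 0 0 0 0 0.27 0.05; 0 0 0 0 0 0.3 0.05; 0 0 0 0 0 0.3 0.05' 50
python3 - <<'E'
from go import *
cc()
n="top";x,y,w,h=250,190,115,80
im=bot.capture(n)[:,:,::-1].copy(); cv2.imwrite("pics/top6.png",im)
cv2.imwrite("pics/top6z.png",cv2.resize(im[y:y+h,x:x+w],None,fx=6.9,fy=6.9,interpolation=cv2.INTER_CUBIC))
E
```

```text
clock: 18.6
tool_pos: [0.5853, -0.0536, 0.0854]
tool_rot: [0.061, 0.95, 0.172, 0.253]
ft_force: [4.8, -0.3, -3.3]
width: 0.131
cradle TCP [   2.49 -129.05   14.25] Fcradle [ 2.5  0.  -5.3] Tq [ 0.18  0.22 -0.09] w 0.131 q [-0.2   0.27  2.19  0.43  0.18  0.61] clk 18.6 ang from A_x 23.9
```

View pics/top6z.png

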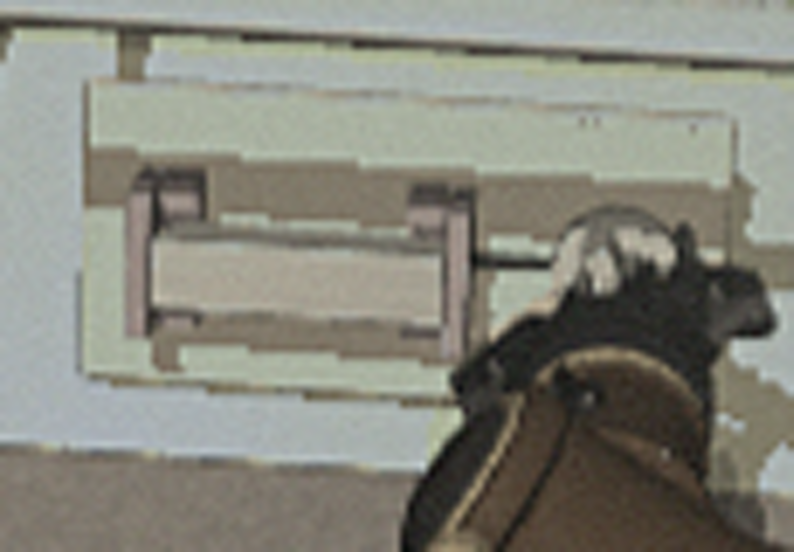

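The sliding cheek has moved in (now at x≈130–150, against the tube). ~42° remain.

```bash
python3 -m handwheel '0 0 0 0 0 0.04 0.05; 0 0 0 0 0 0.08 0.05; 0 0 0 0 0 0.12 0.05; 0 0 0 0 0 0.16 0.05; 0 0 0 0 0 0.19 0.05; 0 0 0 0 0 0.21 0.05; 0 0 0 0 0 0.22 0.05; 0 0 0 0 0 0.22 0.05' 60
python3 - <<'E'
from go import *
cc()
E
```

```text
clock: 19.65
tool_pos: [0.5853, -0.0539, 0.0858]
tool_rot: [-0.025, 0.953, -0.151, 0.26]
ft_force: [-3.0, -5.3, 2.7]
width: 0.136
cradle TCP [   2.69 -129.35   14.58] Fcradle [-0.9 -5.4  3.7] Tq [-0.67  0.39  5.92] w 0.136 q [-0.2   0.27  2.19  0.42  0.18  1.29] clk 19.65 ang from A_x -14.5
```

A pure torque of 5.9 N m about the deck normal with small forces means the stop is reached (gripper at -14.5°, about 176° turned). Hold the measured pose to unload, then check.

```bash
python3 -m handwheel '0 0 0 0 0 0 0.05; 0 0 0 0 0 0 0.05' 60
python3 - <<'E'
from go import *
cc()
E
```

```text
clock: 19.9
tool_pos: [0.5853, -0.0539, 0.0859]
tool_rot: [-0.024, 0.954, -0.147, 0.26]
ft_force: [0.7, -4.6, 0.2]
width: 0.127
cradle TCP [   2.71 -129.37   14.59] Fcradle [ 0.9 -4.6 -0.4] Tq [-0.47  0.36  5.63] w 0.127 q [-0.2   0.27  2.19  0.41  0.18  1.29] clk 19.9 ang from A_x -14.0
```

```bash
python3 -m handwheel '0 0 0 0 0 -0.005 0.05; 0 0 0 0 0 -0.005 0.05'
python3 - <<'E'
from go import *
cc()
n="top";x,y,w,h=250,190,115,80
im=bot.capture(n)[:,:,::-1].copy(); cv2.imwrite("pics/top7.png",im)
cv2.imwrite("pics/top7z.png",cv2.resize(im[y:y+h,x:x+w],None,fx=6.9,fy=6.9,interpolation=cv2.INTER_CUBIC))
im=bot.capture("scene")[:,:,::-1].copy(); cv2.imwrite("pics/scene7.png",im)
x,y,w,h=240,230,110,75
cv2.imwrite("pics/scene7z.png",cv2.resize(im[y:y+h,x:x+w],None,fx=7,fy=7,interpolation=cv2.INTER_CUBIC))
E
```

```text
clock: 20.15
tool_pos: [0.5853, -0.0539, 0.0858]
tool_rot: [-0.021, 0.955, -0.139, 0.26]
ft_force: [0.2, -2.1, -1.3]
width: 0.132
cradle TCP [   2.69 -129.38   14.58] Fcradle [-0.3 -2.1 -1.3] Tq [-0.4   0.3   5.28] w 0.132 q [-0.2   0.27  2.19  0.41  0.18  1.27] clk 20.15 ang from A_x -13.1
```

View pics/top7z.png

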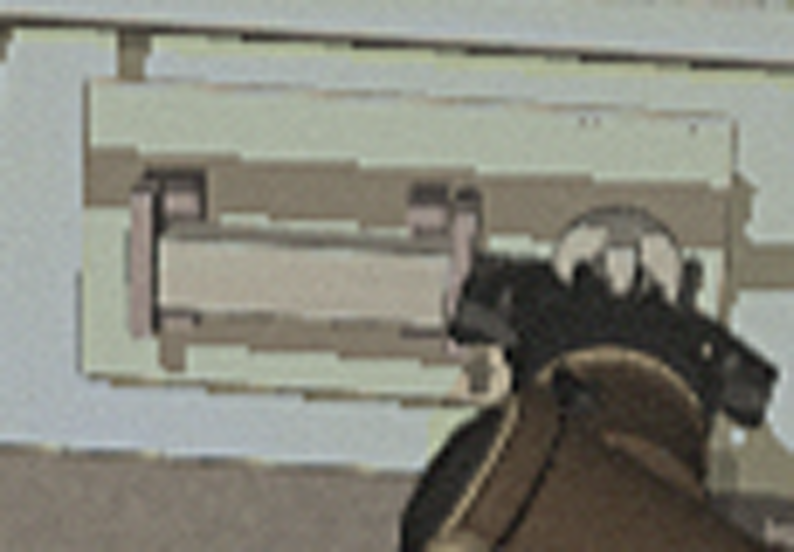

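View pics/scene7z.png

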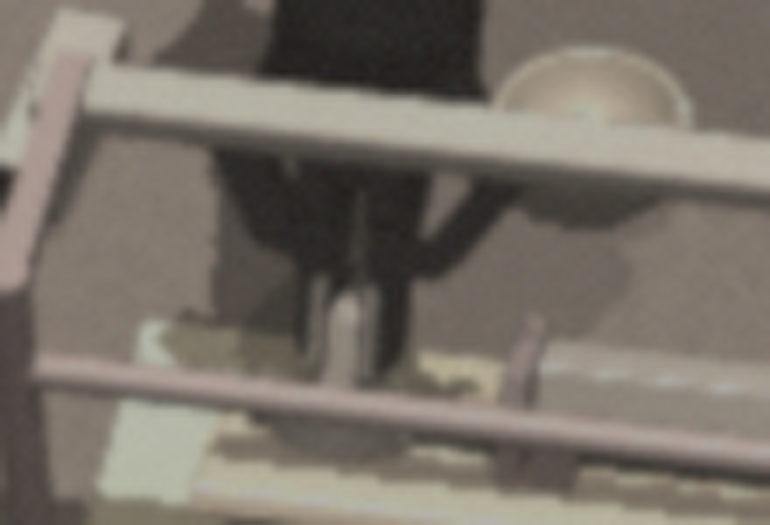

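Run:
```python
from go import *
s,P,Q=pose(); print(s["effort"].round(2),s["ft_torque"],s["ft_force"],s["qpos"],s["qvel"])
# measure bar/cheek shifts between pictures
im0=cv2.imread("pics/scene0.png");a=[]
for f in("0","5","7"):
    im=cv2.imread(f"pics/scene{f}.png");x,y,w,h=262,258,125,32
    a.append(cv2.resize(im[y:y+h,x:x+w],None,fx=6.3,fy=6.3,interpolation=cv2.INTER_CUBIC)[:195])
cv2.imwrite("pics/cmp_s.png",np.vstack(a))
a=[]
for f in("0","4","6","7"):
    im=cv2.imread(f"pics/top{f}.png");x,y,w,h=258,208,110,28
    a.append(cv2.resize(im[y:y+h,x:x+w],None,fx=7,fy=5,interpolation=cv2.INTER_CUBIC))
cv2.imwrite("pics/cmp_t.png",np.vstack(a))
```

```text
[ -2.74 -31.82 -19.09   5.51  -1.39   5.28] [-2.8902  0.4745  4.3309] [ 0.1395 -3.03   -0.8713] [-0.2022  0.2696  2.1875  0.4125  0.1754  1.2709] [ 0.001   0.0009 -0.0003  0.0008 -0.0002  0.0009]
```

View pics/cmp_s.png

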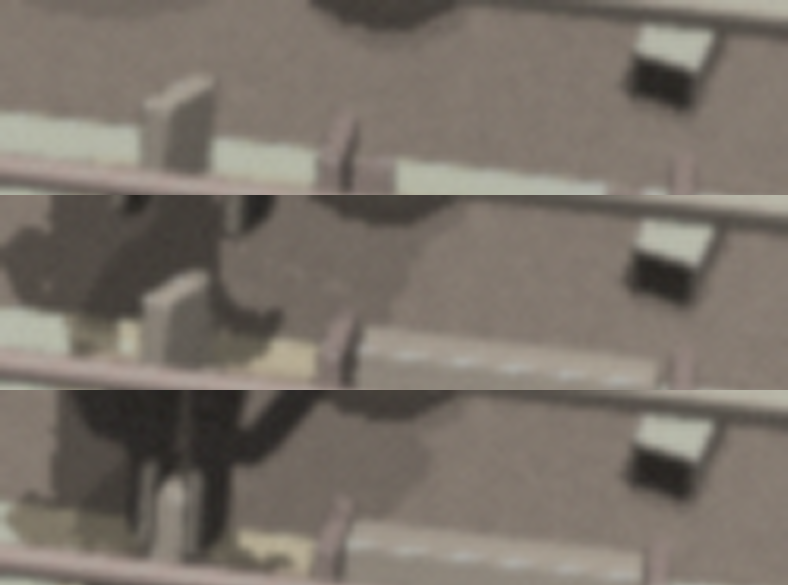

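View pics/cmp_t.png

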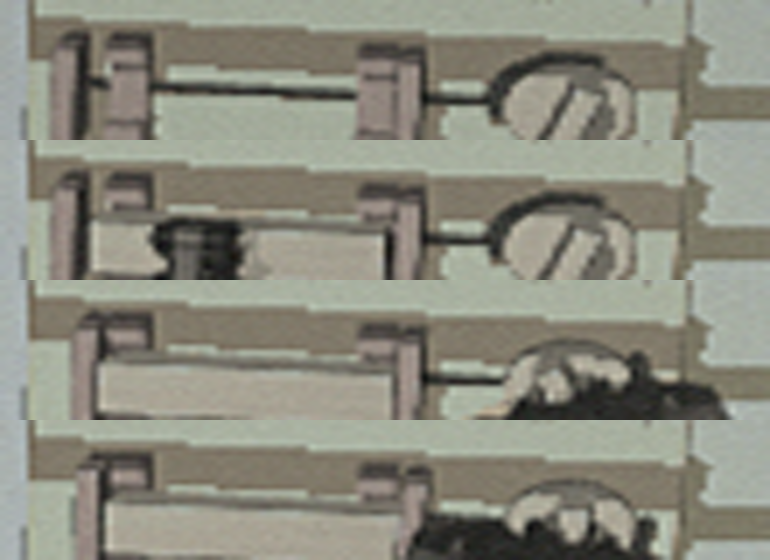

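```bash
python3 - <<'E'
from go import *
s,P,Q=pose(); M=Q.as_matrix()
for uv in [(430,275),(520,185),(440,268),(380,370),(300,285),(215,170),(280,250)]:
    px=(240+(uv[0]+.5)/7-.5,230+(uv[1]+.5)/7-.5-1.3)
    o,d=ray("scene",px)
    t=((P-o)@M[:,0])/(d@M[:,0]); X=o+d*t
    print(uv,"tool y,z mm",(M.T@(X-P)*1000)[1:].round(1),"cradle",(A.T@(X-C)*1000).round(1))
E
python3 - <<'E'
import cv2
im=cv2.imread("pics/scene7.png");x,y,w,h=245,230,80,60
cv2.imwrite("pics/s7b.png",cv2.resize(im[y:y+h,x:x+w],None,fx=10,fy=10,interpolation=cv2.INTER_LANCZOS4)*1)
E
```

```text
(430, 275) tool y,z mm [-27.8 -30.7] cradle [   8.9 -102.3   45.3]
(520, 185) tool y,z mm [-58.5 -70.2] cradle [ 15.7 -72.3  84.8]
(440, 268) tool y,z mm [-31.4 -34.1] cradle [  9.7 -98.8  48.6]
(380, 370) tool y,z mm [-11.9   8.6] cradle [   5.4 -117.8    6. ]
(300, 285) tool y,z mm [ 21.7 -17.2] cradle [  -2.3 -150.5   31.8]
(215, 170) tool y,z mm [ 58.2 -54. ] cradle [ -10.8 -186.    68.6]
(280, 250) tool y,z mm [ 30.5 -28.9] cradle [  -4.4 -159.1   43.4]
```

View pics/s7b.png

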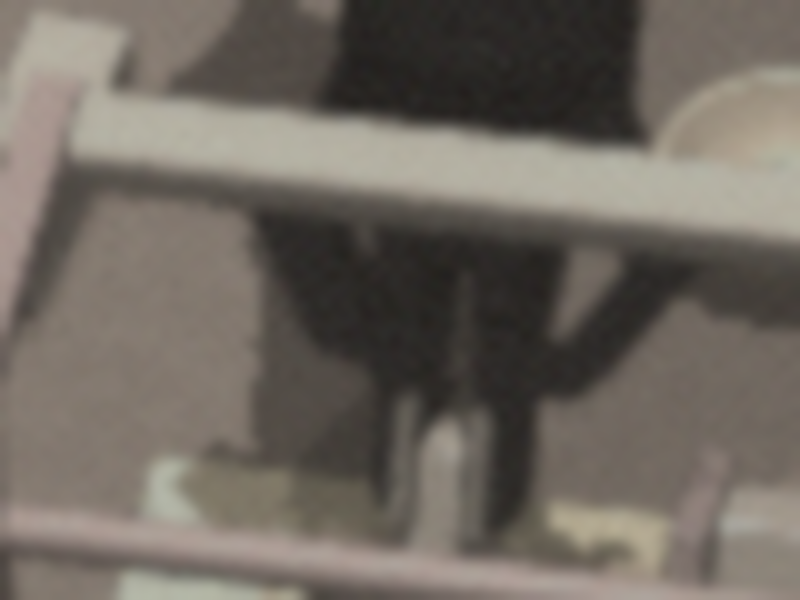

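Geometry check: the gripper's linkages are well above the cheeks (z ≥ 45 mm vs cheek top 19 mm), so the couple comes through the bar. The bar's visible end suggests the fingers are twisted against it. Unwind until the torque is near zero, then look.

```bash
python3 -m handwheel '0 0 0 0 0 -0.012 0.05; 0 0 0 0 0 -0.025 0.05; 0 0 0 0 0 -0.025 0.05'
python3 - <<'E'
from go import *
cc()
E
```

```text
clock: 20.62
tool_pos: [0.5853, -0.0539, 0.0857]
tool_rot: [-0.013, 0.96, -0.106, 0.261]
ft_force: [3.1, -2.3, -1.7]
width: 0.134
cradle TCP [   2.65 -129.4    14.47] Fcradle [ 1.9 -2.1 -3.1] Tq [-0.18  0.25  3.65] w 0.134 q [-0.2   0.27  2.19  0.42  0.18  1.2 ] clk 20.625 ang from A_x -9.1
```

```bash
python3 -m handwheel '0 0 0 0 0 -0.015 0.05; 0 0 0 0 0 -0.03 0.05; 0 0 0 0 0 -0.045 0.05; 0 0 0 0 0 -0.045 0.05'
python3 - <<'E'
from go import *
cc()
n="top";x,y,w,h=290,195,80,60
im=bot.capture(n)[:,:,::-1].copy(); cv2.imwrite("pics/top8.png",im)
a=cv2.resize(im[y:y+h,x:x+w],None,fx=5,fy=5,interpolation=cv2.INTER_CUBIC)
b=cv2.resize(cv2.imread("pics/top0.png")[y:y+h,x:x+w],None,fx=5,fy=5,interpolation=cv2.INTER_CUBIC)
cv2.imwrite("pics/cmp8.png",np.hstack([b,a]))
E
```

```text
clock: 21.12
tool_pos: [0.5854, -0.054, 0.0856]
tool_rot: [0.003, 0.964, -0.046, 0.261]
ft_force: [4.2, -0.2, -3.9]
width: 0.127
cradle TCP [   2.66 -129.42   14.31] Fcradle [ 1.7  0.1 -5.5] Tq [0.05 0.16 1.11] w 0.127 q [-0.2   0.27  2.19  0.42  0.18  1.06] clk 21.125 ang from A_x -2.0
```

View pics/cmp8.png

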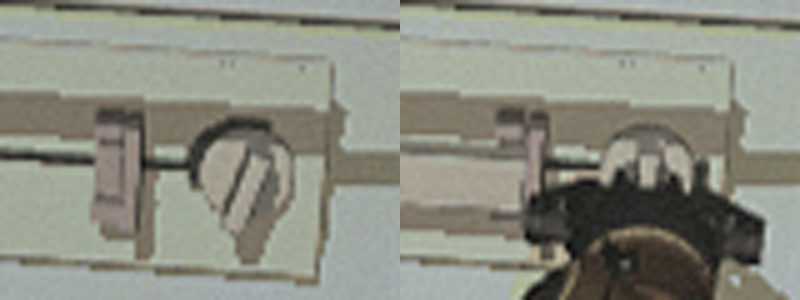

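```bash
python3 -m handwheel '0 0 0 0 0 -0.01 0.05; 0 0 0 0 0 -0.01 0.2; 0 0 0 0 0 -0.01 0.45; 0 0 0 0 0 -0.01 0.45; 0 0 0 0 0 -0.01 0.45'
python3 - <<'E'
from go import *
cc()
E
python3 -m handwheel '0 0 -0.2 0 0 0 0.45; 0 0 -0.5 0 0 0 0.45; 0 0 -0.8 0 0 0 0.45; 0 0 -0.8 0 0 0 0.45'
python3 - <<'E'
from go import *
cc()
n="top";x,y,w,h=255,195,115,60
im=bot.capture(n)[:,:,::-1].copy(); cv2.imwrite("pics/top9.png",im)
k=6.9
a=cv2.resize(im[y:y+h,x:x+w],None,fx=k,fy=k*.7,interpolation=cv2.INTER_CUBIC)
b=cv2.resize(cv2.imread("pics/top0.png")[y:y+h,x:x+w],None,fx=k,fy=k*.7,interpolation=cv2.INTER_CUBIC)
cv2.imwrite("pics/cmp9.png",np.vstack([b,a]))
im=bot.capture("scene")[:,:,::-1].copy(); cv2.imwrite("pics/scene9.png",im)
x,y,w,h=262,250,125,45
a=cv2.resize(im[y:y+h,x:x+w],None,fx=6.3,fy=6.3,interpolation=cv2.INTER_CUBIC)
b=cv2.resize(cv2.imread("pics/scene0.png")[y:y+h,x:x+w],None,fx=6.3,fy=6.3,interpolation=cv2.INTER_CUBIC)
cv2.imwrite("pics/cmp9s.png",np.vstack([b,a]))
E
```

```text
clock: 21.8
tool_pos: [0.5853, -0.0539, 0.0856]
tool_rot: [0.007, 0.965, -0.03, 0.261]
ft_force: [-0.3, -0.9, 0.1]
width: 0.453
cradle TCP [   2.62 -129.36   14.38] Fcradle [-0.2 -1.   0.2] Tq [ 0.    0.23 -0.03] w 0.453 q [-0.2   0.27  2.19  0.42  0.18  1.03] clk 21.8 ang from A_x -0.1
clock: 22.3
tool_pos: [0.5459, -0.0517, 0.157]
tool_rot: [0.008, 0.964, -0.031, 0.263]
ft_force: [-0.6, -1.3, 0.1]
width: 0.449
cradle TCP [   4.15 -129.55   95.94] Fcradle [-0.4 -1.4  0.4] Tq [ 0.01  0.26 -0.02] w 0.449 q [-0.22  0.05  2.25  0.25  0.33  1.2 ] clk 22.3 ang from A_x -0.1
```

View pics/cmp9.png

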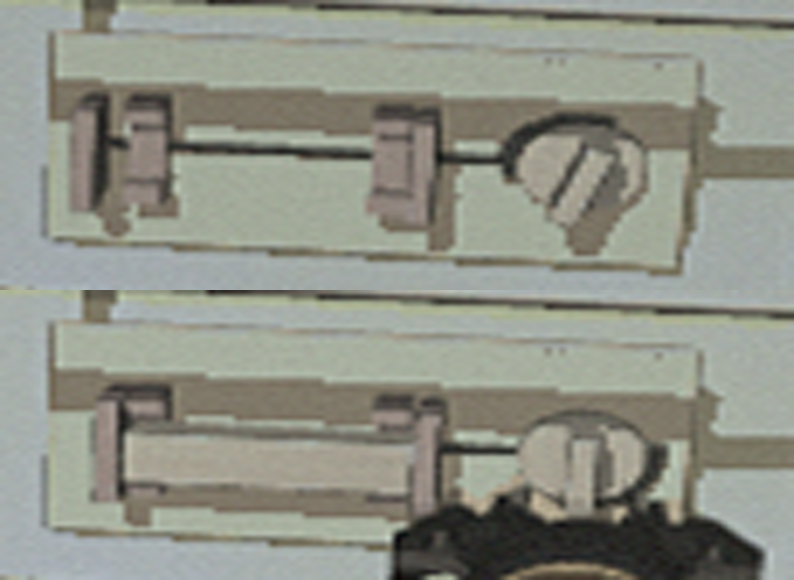

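View pics/cmp9s.png

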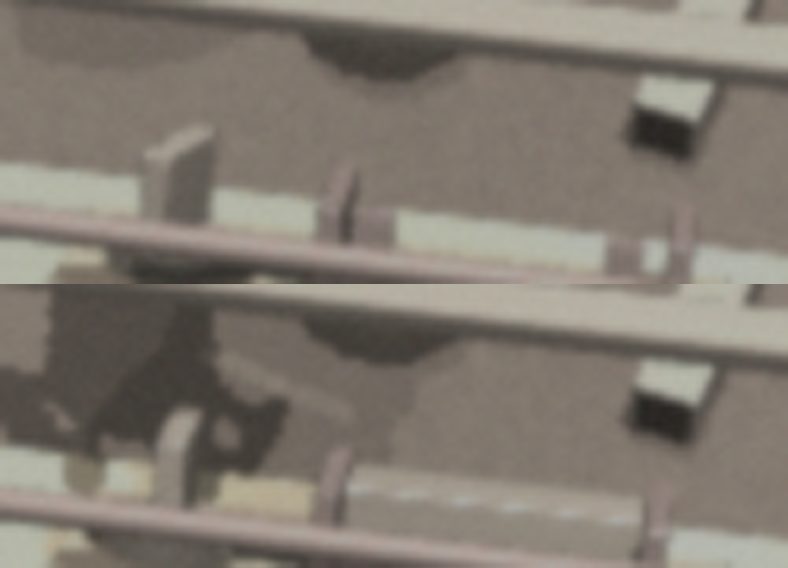

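The bar has stopped at about 0° in the cradle frame, while the picture showed it starting at ~-18° (mod 180°). That is only ~163°, so I need to know whether this is the stop or a jam. Measure how far the cheeks really moved, at sub-pixel level.

```bash
cat > edge.py <<'E'
from go import *
def edge(img,n,pts_a,pts_b,half=6,ns=12,ch="rg"):
    # sub-pixel edge search along cradle y for points between world a..b ; returns mean y-shift (mm) of strongest gradient
    g=img.astype(np.float32); v=(g[:,:,2]/(g[:,:,1]+1)) if ch=="rg" else g.mean(2)
    ts=np.arange(-half,half+.01,.25); prof=[]
    for f in np.linspace(0,1,ns):
        X=pts_a+(pts_b-pts_a)*f
        q=proj(n,np.array([X+A[:,1]*t/1000 for t in ts])).astype(np.float32)
        prof.append(cv2.remap(v,q[:,0].reshape(1,-1),q[:,1].reshape(1,-1),cv2.INTER_CUBIC)[0])
    return ts,np.mean(prof,0)
E
python3 - <<'E'
from edge import *
t0=cv2.imread("pics/top0.png");t9=cv2.imread("pics/top9.png")
def show(nm,img,y,z,xa,xb,half):
    ts,pr=edge(img,"top",L(xa,y,z),L(xb,y,z),half,ch="rg")
    g=np.gradient(cv2.GaussianBlur(pr.reshape(1,-1),(0,0),4)[0])
    for s in (1,-1):
        k=np.argmax(s*g); w=slice(max(0,k-8),k+9); ww=np.clip(s*g[w],0,None); print(nm,"rise" if s>0 else "fall",round(y+(ts[w]*ww).sum()/ww.sum(),2),"amp",round(float(s*g[k]),4))
print("sliding cheek outer edge")
show("t0",t0,79,19,-25,-5,9); show("t9",t9,68.5,19,-25,-5,9)
print("fixed cheek outer edge")
for nm,im,y in(("t0",t0,-70),("t4",cv2.imread("pics/top4.png"),-70),("t6",cv2.imread("pics/top6.png"),-70),("t9",t9,-71)): show(nm,im,y,19,-15,15,7)
E
```

```text
sliding cheek outer edge
t0 rise 71.92 amp 0.0022
t0 fall 79.72 amp 0.0085
t9 rise 61.42 amp 0.005
t9 fall 69.21 amp 0.0103
fixed cheek outer edge
t0 rise -67.94 amp 0.0048
t0 fall -72.52 amp 0.0037
t4 rise -67.18 amp 0.0024
t4 fall -72.41 amp 0.0004
t6 rise -67.66 amp 0.0034
t6 fall -71.98 amp 0.0015
t9 rise -69.39 amp 0.0038
t9 fall -73.39 amp 0.0014
```

Run:
```python
from edge import *
guess={"0":79,"4":79,"5":79,"6":70.5,"7":68.5,"8":68.5,"9":68.5}
for k,y in guess.items():
    im=cv2.imread(f"pics/top{k}.png"); r=[]
    for rng in((-25,-5),(-28,-15),(-15,0)):
        ts,pr=edge(im,"top",L(rng[0],y,19),L(rng[1],y,19),8)
        g=np.gradient(cv2.GaussianBlur(pr.reshape(1,-1),(0,0),4)[0]); i=np.argmin(g); w=slice(max(0,i-8),i+9); ww=np.clip(-g[w],0,None); r.append(y+(ts[w]*ww).sum()/ww.sum())
    print(k,np.round(r,2))
# bar angle in top9 and top0 by minAreaRect-ish: refit phi only via brightness correlation
for k in("0","9"):
    im=cv2.imread(f"pics/top{k}.png").mean(2).astype(np.float32); best=[]
    for phd in range(-40,31,1):
        ph=np.radians(phd); ax=np.array([np.cos(ph),np.sin(ph),0]);ay=np.array([-np.sin(ph),np.cos(ph),0])
        lo=5 if k=="9" else -20
        P_=[L(*(np.array([0,-129.3,29])+ax*a+ay*b)) for a in np.linspace(lo,21,9) for b in np.linspace(-4.5,4.5,5)]
        q=proj("top",np.array(P_)).astype(np.float32); v=cv2.remap(im,q[:,:1].copy(),q[:,1:].copy(),cv2.INTER_LINEAR)
        best.append((float(v.mean()-v.std()),phd))
    print(k,sorted(best)[-4:])
```

```text
0 [79.72 79.53 79.76]
4 [79.95 79.78 79.99]
5 [79.76 79.71 80.01]
6 [71.47 71.26 71.47]
7 [69.06 69.04 69.25]
8 [69.21 69.06 69.22]
9 [69.21 69.06 69.27]
0 [(132.6186981201172, -15), (133.1881561279297, -16), (133.19664001464844, -18), (133.38046264648438, -17)]
9 [(135.92709350585938, 22), (136.0242156982422, 18), (136.02528381347656, 17), (136.0911865234375, 16)]
```

The sliding cheek travelled 10.5–10.65 mm, which is its full stroke, and it didn't change between 5 N m and zero load. That points to the cam's own stop. But the bar's apparent turn disagrees, so clear the view and measure the bar properly.

```bash
python3 -m handwheel '0 -0.1 -0.3 0 0 0 0.45; 0 0 -0.6 0 0 0 0.45; 0 0 -0.9 0 0 0 0.45; 0 0 -0.9 0 0 0 0.45'
python3 -m handwheel '0 0.3 -0.1 0 0 0 0.45; 0 0.6 -0.2 0 0 0 0.45; 0 0.9 -0.3 0 0 0 0.45; 0 1 -0.3 0 0 0 0.45; 0 1 -0.3 0 0 0 0.45'
python3 - <<'E'
from edge import *
cc()
for n,(x,y,w,h,k) in {"top":(315,205,50,45,8),"scene":(272,255,50,45,8)}.items():
    im=bot.capture(n)[:,:,::-1].copy(); cv2.imwrite(f"pics/{n}10.png",im)
    a=[cv2.resize(i[y:y+h,x:x+w],None,fx=k,fy=k,interpolation=cv2.INTER_CUBIC) for i in (cv2.imread(f"pics/{n}0.png"),im)]
    cv2.imwrite(f"pics/bar_{n}.png",np.hstack(a))
E
```

```text
clock: 22.9
tool_pos: [0.5008, -0.049, 0.2338]
tool_rot: [0.008, 0.964, -0.031, 0.263]
ft_force: [0.2, -1.1, -0.8]
width: 0.447
clock: 23.52
tool_pos: [0.479, -0.148, 0.2578]
tool_rot: [0.007, 0.965, -0.032, 0.261]
ft_force: [-0.7, -0.2, 0.0]
width: 0.454
cradle TCP [   1.76 -229.81  213.69] Fcradle [-0.6 -0.3  0.4] Tq [-0.01  0.23  0.08] w 0.454 q [-0.53 -0.22  2.25  0.38  0.67  0.87] clk 23.525 ang from A_x -0.3
```

View pics/bar_top.png

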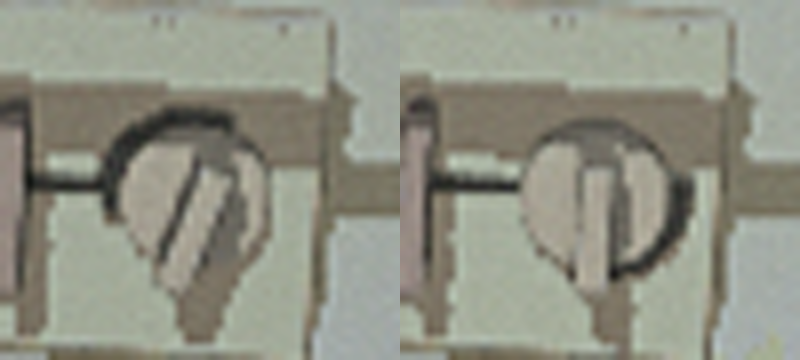

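View pics/bar_scene.png

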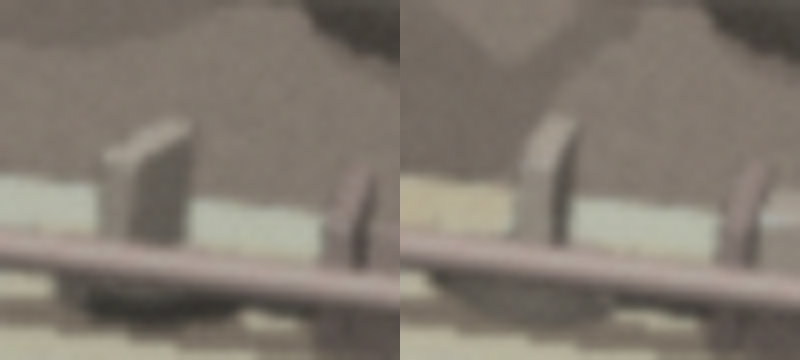

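Run:
```python
from go import *
def pl(n,uv,z):
    o,d=ray(n,uv); N=A[:,2]; t=((C+N*z/1000-o)@N)/(d@N); return (A.T@(o+d*t-C)*1000)[:2]
f=lambda u,v:(315+(u+.5)/8-.5,205+(v+.5)/8-.5)
for nm,a,b in(("init",(170,281),(218,172)),("now",(594-400,288),(597-400,165))):
    p1,p2=pl("top",f(*a),29),pl("top",f(*b),29); d=p2-p1; print(nm,p1,p2,"len",np.hypot(*d),"ang",np.degrees(np.arctan2(d[1],d[0])),"mid",(p1+p2)/2)
f=lambda u,v:(272+(u+.5)/8-.5,255+(v+.5)/8-.5-1.3)
for nm,a,b in(("init",(118,160),(178,122)),("now",(540-400,155),(565-400,115))):
    p1,p2=pl("scene",f(*a),29),pl("scene",f(*b),29); d=p1-p2; print("scene",nm,p1,p2,"len",np.hypot(*d),"ang",np.degrees(np.arctan2(d[1],d[0])))
```

```text
init [ -18.3587 -121.6544] [  22.4163 -135.5968] len 43.09281891129049 ang -18.8774230628911 mid [   2.0288 -128.6256]
now [ -20.3327 -130.1754] [  24.429  -128.1955] len 44.805521150897526 ang 2.5326669138153646 mid [   2.0481 -129.1854]
scene init [  18.7941 -136.6989] [ -25.5518 -124.6457] len 45.954694376681005 ang -15.205669433206783
scene now [  11.4204 -130.9326] [ -30.9922 -129.7526] len 42.42897797252009 ang -1.5936528769371059
```

The bar's start angle was about -17°, and it now rests at 0 ± 2°, i.e. along the slope. That is where half a turn from zero would end, so the cam evidently began slightly past its zero and now stands at its stop. The torque on it stayed positive (clockwise) until release. Now a check of the whole scene.

Run:
```python
from edge import *
for k in("top","scene"):
    a=cv2.imread(f"pics/{k}0.png");b=cv2.imread(f"pics/{k}10.png")
    cv2.imwrite(f"pics/full_{k}10.png",b)
im=cv2.imread("pics/top10.png");x,y,w,h=250,200,115,60
o=cv2.resize(im[y:y+h,x:x+w],None,fx=6.9,fy=6.9,interpolation=cv2.INTER_CUBIC);cv2.imwrite("pics/t10z.png",o)
g0=cv2.cvtColor(cv2.imread("pics/top0.png"),6).astype(np.float32);g1=cv2.cvtColor(im,6).astype(np.float32)
for nm,(cx,cy,r) in {"t135":(198,262,28),"t105":(264,290,24),"t90":(387,295,22),"dish":(312,296,20),"brush":(185,214,30),"jar":(145,277,18),"case":(456,213,30),"pot/lotion":(512,270,34)}.items():
    s=np.s_[cy-r:cy+r,cx-r:cx+r]; print(nm,[round(v,2) for v in cv2.phaseCorrelate(g0[s].copy(),g1[s].copy())[0]])
```

```text
t135 [-0.03, 0.0]
t105 [0.05, 0.03]
t90 [4.71, 3.26]
dish [0.18, -0.02]
brush [0.04, -0.01]
jar [0.04, 0.03]
case [-0.05, 0.08]
pot/lotion [0.01, 0.03]
```

View pics/full_top10.png

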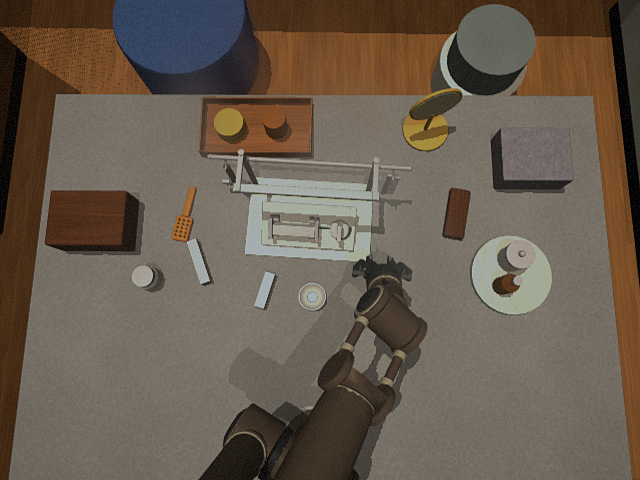

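View pics/t10z.png

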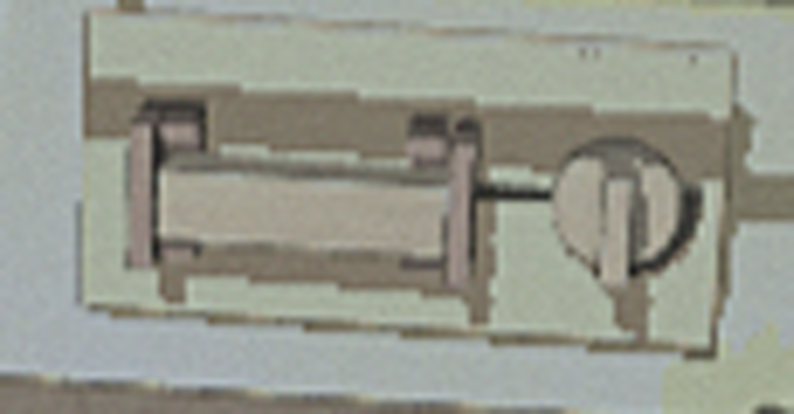

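View pics/full_scene10.png

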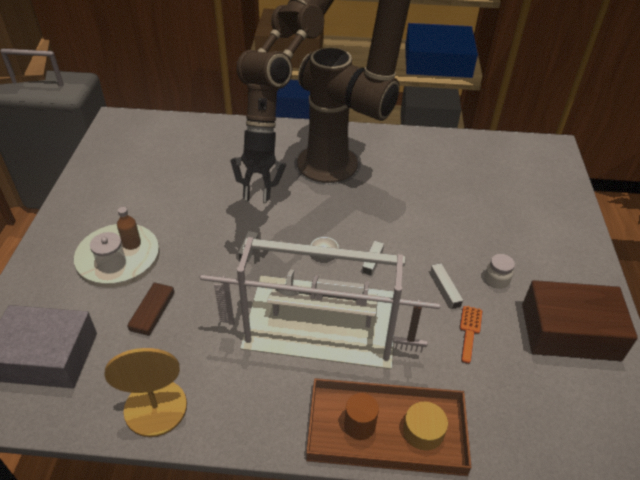

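Run:
```python
from go import *
cc(); print(bot.close_job())
```

```text
cradle TCP [   1.69 -228.76  213.86] Fcradle [ 0.2 -0.5 -0.7] Tq [-0.    0.23  0.04] w 0.449 q [-0.52 -0.22  2.25  0.38  0.67  0.87] clk 23.625 ang from A_x -0.2
the job is handed in; nothing more can be done
None
```

The 120 mm tube is in the rest, clamped between the two cheeks. The cam's bar is turned clockwise to a hard stop that I take to be its closed one. I handed the job in at 23.6 s with the gripper clear of everything.

**What I did:** I picked the tube that measured 120.5 mm in the top picture (the others measured 135.5, 104 and 89.7 mm). I laid it in the saddles with the tool tilted along the deck normal, let go, and backed out before turning the cam.

**What the last checks showed:**
- **Clamp:** The last top picture shows both cheeks against the tube ends. The sliding cheek had moved in about 10.6 mm of its stated 10.5 mm, and the end stop had given by roughly 1 to 2 mm.
- **Other things:** The 105 and 135 mm tubes, dish, brush, jar, case, pot and bottle had not moved in the pictures. The 90 mm tube was hidden under the arm in the last top picture, so I could not check it; nothing was felt on the way over it.

**What disagreed or went wrong:**
- **Cam angle:** The bar turned only about 162°, from roughly -17° to 0 ± 2° against the slope. I read this as the cam having started slightly past its zero. The hard stop at 0° and the full travel of the cheek fit that, but I could not measure the cam angle directly.
- **Over-turning:** I pushed about 14° past the stop. The fingers twisted against the bar with about 6 N m before I eased off and let go. The cheek did not move as I eased off, so the cam should still be at the stop.
- **Cameras:** The scene camera read about 1.3 px low, and I corrected for that. The tube touched the saddles about 1 mm higher than my fit of the rest predicted.

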